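# Set the stabilizer leg of a microscope plinth on its bearing pad

## Task

Slide the flat dark-grey bearing pad by its yellow tab until its ringed mark is centred under the raised foot of the blue stabilizer jack, then crank the jack clockwise (seen from above) until the foot not only touches the pad but bears firmly on it: stop when pushing the crank knob round takes 4 to 5 newtons more than it took running free, and never force it to 7 more. Then let go of the crank; leave the flask, tube rack and slide box where they are.

Things in the scene. Friction and masses are not known exactly. Their poses are not given: they have to be found in the camera images.
- pad_tab (a point): Centre of the upright yellow grasping tab of the bearing pad: 30 mm long (pad x), 12 mm thick (pad y), top 54 mm above the bench; this point is 36 mm above the bench. Axes as pad. The mark lies 140 mm from here along +x.
- pad_mark (a point): Centre of the yellow ring (52 mm outside) on top of the pad, 8 mm above the bench, 30 mm from the pad's free end; here the foot must land. Same axes as pad_tab.
- foot: Round black rubber foot of the jack, 44 mm in diameter, 11 mm thick; the origin is the centre of its underside, on the jack's vertical axis. It hangs 13 to 33 mm above the bench at the start, the pad passes freely beneath it. It moves straight down as the crank turns. Its ankle has up to 10 mm of play, different each time: it can rest on the pad before it carries any load.
- pad: Loose bearing pad: dark-grey metal plate 200 x 60 x 8 mm flat on the bench, about 0.3 kg, easily dragged by its tab. Origin at its underside, below the mark; x points from the tab to the mark, z up.
- crank_hub (a point): Point on the crank's vertical axis, 226 mm above the bench (the height of crank_grip). The steel crank arm runs just above the gear head, up to 202 mm above the bench. Clockwise from above lowers the foot. The jack locks itself: it stays where it is left.
- crank_grip (a point): Upright black round crank knob, 18 mm in diameter, from 200 to 246 mm above the bench; this point 226 mm above it, 50 mm from the crank axis. It spins freely on its pin: hold it at a fixed gripper yaw and lead it round the circle, 0.8 to 1.4 turns in all.
- flask: Loose green glass conical flask, 80 mm wide, 116 mm high, to be left alone; origin under its centre.
- tube_rack: Loose orange and white test tube rack, 100 x 206 mm, 95 mm high with its tubes, to be left alone; origin under its centre.
- slide_box: Loose wooden box, 72 x 102 x 42 mm, to be left alone; origin under its centre.
- stand: The fixed plinth with its jack; origin on the bench under the jack's vertical axis, z up. A beam (100 to 130 mm high) joins the jack along +y to the grey plinth: y 110 to 390 mm, 260 mm wide, 70 mm high, with a microscope at y 280 mm, up to 430 mm high. The jack's other sides are free. Jack: blue column 46 mm square from 70 mm up, gear head 64 mm square, its top 185 mm above the bench.
- crank: The steel crank; origin on its axis. Free running takes about 7.5 N of push along the circle at all angles (less remains when it is held at rest: compare like with like). The first 0.6 turn is always free. Once the foot is loaded the push rises by some 2.4 N per radian; 4 to 5 N above free running is right, 2.6 to 6.9 N in bounds.
Things that resemble listed ones, but are neither listed nor needed, are in the scene too. Of the things like the pad, leave any that is green or orange; of the rest the smaller one is meant.

How it is judged:
On the way, in this order (a step that is already met when the one before it is completed fails the run):
1. the pad's mark is centred (within 12 mm) under the foot, while the foot is not yet loaded (horizontal distance between pad_mark and foot below 0.012 m and contact force between foot and pad below 5 N and angle between pad's own z axis and vertical below 0.06 rad), for 0.2 s.
2. the foot bears on the pad with more than 33 N (contact force between foot and pad above 33 N), for 0.2 s.
At the end, for the whole second after the job is handed in: The pad lies flat and at rest with its mark within 12 mm of the foot's axis, and the foot bears on it with 33 to 87 N (2.6 to 6.9 N more at the knob than running free) (contact force between foot and pad between 33 and 87 N and horizontal distance between pad_mark and foot below 0.012 m and angle between pad's own z axis and vertical below 0.06 rad and linear speed of pad below 0.01 m/s); the robot touches nothing.
It fails at once if the leg is over-cranked: the foot presses on the pad with more than 87 N (contact force between foot and pad above 87 N).
It fails at once if the foot is cranked down to the bench without the pad (height (world z) of foot below 0.001 m).
It fails at once if the flask is moved by more than 20 mm or tipped (distance of flask from where it was at the start of the episode above 0.02 m or angle between flask's own z axis and vertical above 0.3 rad).
It fails at once if the tube rack is moved by more than 20 mm (distance of tube_rack from where it was at the start of the episode above 0.02 m).
It fails at once if the slide box is moved by more than 20 mm (distance of slide_box from where it was at the start of the episode above 0.02 m).
It also fails if it takes over 72 s, if anything falls off the work surface, if the arm or the gripper's body presses on something with over 40 N, if the wrist force passes 120 N, or if a joint passes its speed limit or range.

## Robot

A 6-joint arm with a two-finger parallel gripper is mounted at the origin on the work surface. World frame = base frame: x ahead of the robot, y to its left, z up, the work surface at z = 0. Lengths are in m, angles in rad, forces in N, time in s.
With the tool pointing down it reaches from about 0.3 to 0.775 m from the base axis. Payload 14.6 kg.
Tool frame: the origin (TCP) lies on the front face of the gripper's body, between the roots of the fingers; the fingertips stand 97 mm ahead of it and the grasp point (between the pads) lies 78 mm ahead of it; z points along the fingers, y is the direction in which the jaws open and shut (so a half turn about z gives the same grasp; the last joint's range is limited). The gripper opens to 94 mm and grips with 3 to 60 N. Pads are 16 mm wide; open, the fingers measure 119 mm over their backs; the gripper's body (75 mm by 177 mm) begins 78 mm behind the grasp point.
Start: joints at [1.169, 0.3, 1.521, -0, 1.321, -0.067], TCP at [0.181, 0.519, 0.303] pointing down, gripper open.
Joint ranges: [-3.03, 3.03], [-0.79, 2.21], [0.23, 2.52], [-1.04, 4.18], [0, 3.07], [-2.55, 2.55]. Speed limits (rad/s): [2.22, 2.22, 2.57, 3.14, 3.14, 3.14].

## Interface

Orientations are given as [roll, pitch, yaw] about the fixed x, y, z axes, in that order (R = Rz(yaw) Ry(pitch) Rx(roll)).
In Python, from station import ctrl gives the robot as it stands. The module is installed in compiled form; this text tells all that it offers.
- The arm moves only by the shell command python3 -m pendant 'ROWS' [FORCE]. ROWS is JSON, a list of rows, each an object of numbers: "rx", "ry", "rz": the turn, a rotation vector about the tool's x, y, z each as a share of 4 degrees, from -1 to 1; "tx", "ty", "tz": the shift along the tool's x, y, z each as a share of 0.04 m, from -1 to 1; "grip": the gripper command: -1 is fully open, 1 is shut, values between are in proportion. A call has 1 to 8 rows; each row shifts and turns the pose as measured when the row begins, along the tool's axes as they then stand; what a row does not reach is not made up. A row lasts 1/12 s, in which the tool goes at most 41.7 mm and 7.16 degrees, less where a joint would pass 70% of its speed; a pose out of reach is approached as far as the arm can. A call with a number of a shift or a turn outside -1 to 1 is refused whole. A call with a gripper value outside its range is refused whole. The fingers move at their own pace and stop on an object; FORCE is the grip in N (left out, the last holds). Time passes only in rows, so rows that do not move let the fingers close. It gives the time, the measured TCP pose, the force and the opening at its end, in the units of the state.
- ctrl.get_obs(): the state, without advancing time (a new reading comes with each control period).
- ctrl.camera(name): name is "scene" or "top" or "wrist"; returns a dict with "pixels" (400x640x3 uint8, blue, green, red), "fx", "fy", "cx", "cy" (pixels), "k1" (the pictures are not rectified: a ray, as slopes to the right and down, at radius r is drawn at 1 + k1 r^2 times it, then the intrinsics apply), "world_from_camera" (4x4, takes a point from camera to world coordinates). Camera axes: x right, y up, looking along -z (the intrinsics and any distortion apply to the point x, -y, -z); pixel columns grow to the right and rows downward; lengths in m; the calibration is good to about 2 mm. A picture is of the moment at which its call begins. There is no depth.
- ctrl.hand_in(): hands the job in, once; it reports no verdict.
The state is a dict: "time_s": time; "qpos": joint angles; "joint_vel": joint speeds; "tau": joint torques, N m; "ee_pos": TCP position; "eef_rot": TCP orientation; "force": force on the tool from outside, world axes, zero at the start; "moment": the same for the moment, N m; "grip_width": finger opening in m.
Only numpy, scipy, OpenCV 4.12 (cv2) and the standard library are available. Lean on these libraries where they do the work, as an engineer would, in place of code of your own. Each camera call takes 0.05 s, during which the arm holds its last target.

## Working session

There is one attempt and no reset: what is moved stays moved. The work goes in short steps, Python scripts to look and compute and a shell command to move; the robot and the scene stay as the last step left them, time stands still between calls to the robot, and variables do not carry over. Pictures are saved under pics/ and viewed, and the job is handed in when it is done.

```bash
mkdir -p pics; cat > h.py <<'E'
import numpy as np, cv2, json
from station import ctrl
def ray(c,u,v):
    xd=(u-c["cx"])/c["fx"]; yd=(v-c["cy"])/c["fy"]
    x,y=xd,yd
    for _ in range(30):
        s=1+c["k1"]*(x*x+y*y); x,y=xd/s,yd/s
    T=np.array(c["world_from_camera"]); d=T[:3,:3]@np.array([x,-y,-1.0]); return T[:3,3],d
def onz(c,u,v,z):
    o,d=ray(c,u,v); return o+d*(z-o[2])/d[2]
def proj(c,p):
    T=np.array(c["world_from_camera"]); q=T[:3,:3].T@(np.array(p)-T[:3,3]); x,y=q[0]/-q[2],-q[1]/-q[2]
    s=1+c["k1"]*(x*x+y*y); return c["cx"]+c["fx"]*x*s, c["cy"]+c["fy"]*y*s
def two(c1,p1,c2,p2):
    o1,d1=ray(c1,*p1);o2,d2=ray(c2,*p2)
    t=np.linalg.lstsq(np.c_[d1,-d2],o2-o1,rcond=None)[0]
    a=o1+t[0]*d1;b=o2+t[1]*d2
    return (a+b)/2,np.linalg.norm(a-b)
def snap(n,tag):
    c=ctrl.camera(n); cv2.imwrite(f"pics/{tag}.png",c["pixels"]); np.save(f"pics/{tag}.npy",c,allow_pickle=True); return c
def load(tag): return np.load(f"pics/{tag}.npy",allow_pickle=True).item()
E
python3 - <<'E'
from h import *
for n in("scene","top","wrist"):
    c=snap(n,n+"0"); print(n,c["fx"],c["k1"],np.round(c["world_from_camera"],3).tolist())
o=ctrl.get_obs(); print(o)
E
```

```text
scene 436.3375092234449 -0.0728416494983085 [[-0.498, -0.622, 0.605, 1.119], [0.867, -0.353, 0.351, 0.053], [-0.004, 0.699, 0.715, 0.873], [0.0, 0.0, 0.0, 1.0]]
top 368.12789221305525 -0.037249061040589115 [[-0.014, 0.993, -0.115, 0.416], [-1.0, -0.016, -0.014, -0.31], [-0.016, 0.115, 0.993, 1.131], [0.0, 0.0, 0.0, 1.0]]
wrist 329.03464378760754 0.004134819977835653 [[0.328, -0.918, -0.223, 0.115], [0.945, 0.319, 0.078, 0.541], [-0.0, -0.237, 0.972, 0.383], [0.0, 0.0, 0.0, 1.0]]
{'time_s': 0.15, 'qpos': array([ 1.16939116e+00,  3.00348354e-01,  1.52146244e+00, -1.48546698e-05,
        1.32067909e+00, -6.65832928e-02]), 'joint_vel': array([ 5.53259584e-05, -3.01744197e-03, -1.84190527e-03,  6.64715178e-04,
        2.92215016e-03, -7.12331887e-04]), 'tau': array([ 2.85402450e-03, -5.31952715e+01, -3.52823067e+01,  7.09434506e-02,
        2.35476281e-02, -9.54822440e-05]), 'ee_pos': array([0.18068045, 0.51934951, 0.30220381]), 'eef_rot': array([-3.14069645e+00, -4.53391237e-05,  2.80677445e+00]), 'force': array([ 0.15432445, -0.2557211 , -0.22508279]), 'moment': array([-0.02398189,  0.00919423, -0.02066005]), 'grip_width': 0.0938282572732953}
```

View pics/scene0.png

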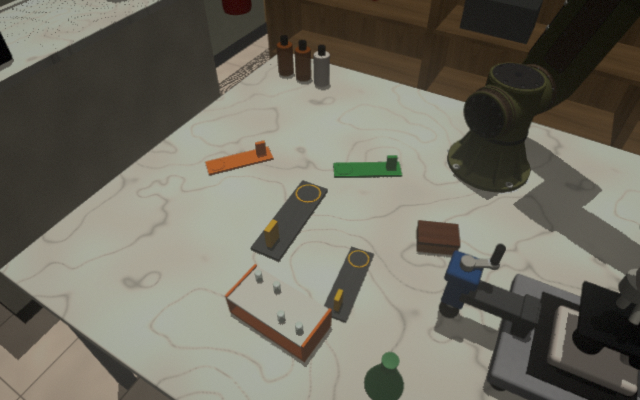

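View pics/top0.png

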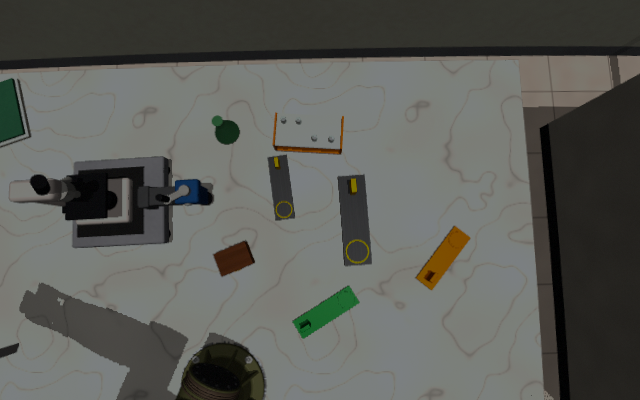

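```bash
python3 - <<'E'
from h import *
a=load("top0")["pixels"]; b=load("scene0")["pixels"]
cv2.imwrite("pics/c1.png",cv2.resize(a[110:290,170:380],None,fx=3.7,fy=3.2,interpolation=cv2.INTER_CUBIC))
cv2.imwrite("pics/c2.png",cv2.resize(b[220:400,220:520],None,fx=2.66,fy=2.66,interpolation=cv2.INTER_CUBIC))
for t in("top0","scene0"):
    c=load(t);p=c["pixels"];h=cv2.cvtColor(p,cv2.COLOR_BGR2HSV)
    m=cv2.inRange(h,(20,120,60),(33,255,255)); n,l,s,ce=cv2.connectedComponentsWithStats(m)
    print(t,"yellow",[(s[i].tolist(),ce[i].round(1).tolist()) for i in range(1,n) if s[i][4]>8])
    m=cv2.inRange(h,(100,120,30),(125,255,255)); n,l,s,ce=cv2.connectedComponentsWithStats(m)
    print(t,"blue",[(s[i].tolist(),ce[i].round(1).tolist()) for i in range(1,n) if s[i][4]>30])
E
```

```text
top0 yellow [([274, 157, 5, 10, 41], [275.9, 161.5]), ([351, 178, 6, 15, 81], [353.4, 185.0]), ([275, 201, 18, 17, 87], [283.2, 209.3]), ([345, 239, 24, 25, 143], [356.5, 251.4]), ([418, 274, 6, 8, 18], [419.9, 277.1])]
top0 blue [([175, 179, 24, 25, 414], [188.1, 191.1])]
scene0 yellow [([295, 184, 26, 19, 116], [307.9, 193.0]), ([265, 219, 12, 15, 82], [270.4, 225.7]), ([348, 250, 22, 18, 89], [357.9, 258.5]), ([334, 289, 9, 16, 81], [338.2, 295.4])]
scene0 blue [([448, 252, 33, 32, 398], [462.9, 270.0])]
```

View pics/c1.png

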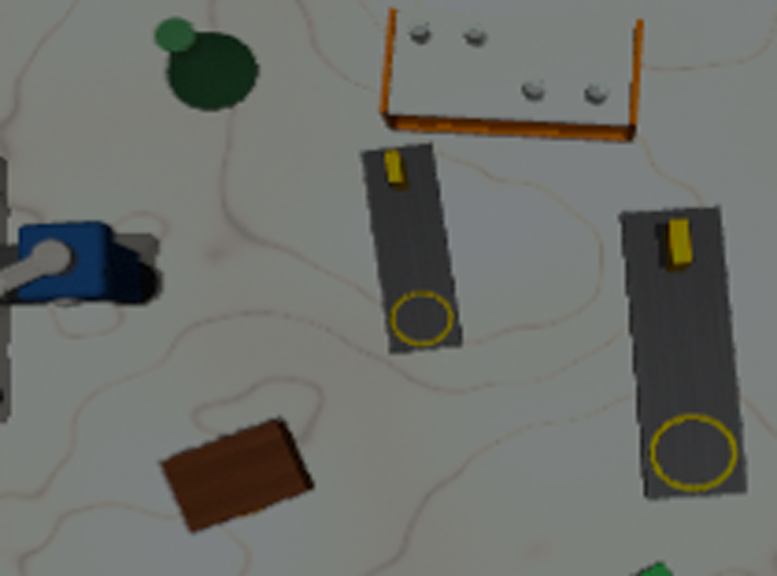

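View pics/c2.png

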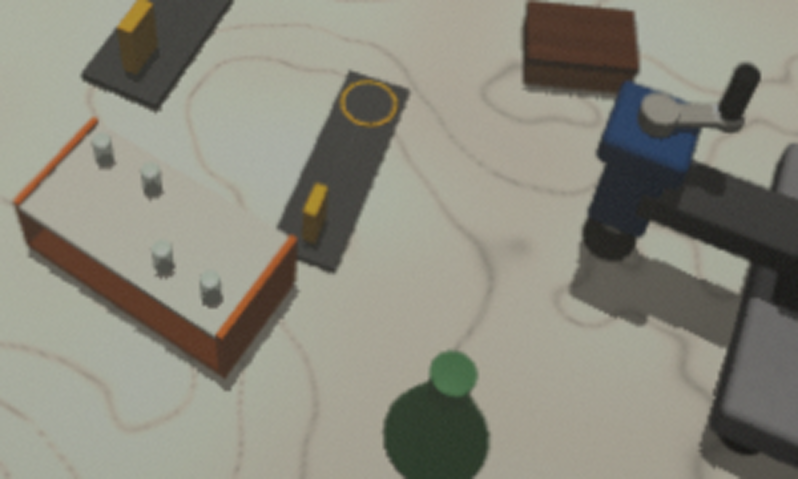

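```bash
python3 - <<'E'
from h import *
T=load("top0");S=load("scene0")
def quad(c,lo,hi,near):
    h=cv2.cvtColor(c["pixels"],cv2.COLOR_BGR2HSV)
    m=cv2.inRange(h,lo,hi); return m
for nm,c in(("top",T),("scene",S)):
    p=c["pixels"].astype(int); mx=p.max(2);mn=p.min(2)
    m=((mx<85)&(mx-mn<22)).astype(np.uint8)
    h=cv2.cvtColor(c["pixels"],cv2.COLOR_BGR2HSV)
    m|=(cv2.inRange(h,(18,80,40),(35,255,255))>0).astype(np.uint8)
    m=cv2.morphologyEx(m,cv2.MORPH_CLOSE,np.ones((3,3)))
    n,l=cv2.connectedComponents(m); u,v=(278,185) if nm=="top" else (349,278)
    k=l[v,u]; cs,_=cv2.findContours((l==k).astype(np.uint8),0,2)
    r=cv2.minAreaRect(cs[0]); bx=cv2.boxPoints(r); print(nm,"pad",bx.round(1).tolist())
    print([onz(c,*q,0.008).round(4)[:2].tolist() for q in bx])
print("ring top",onz(T,284,209.6,.008),"scene",onz(S,358.4,258.7,.008))
print("tabtop top",onz(T,170+394/3.7,110+162/3.2-1,.054))
print("tabtop top centr",onz(T,170+393/3.7,110+160/3.2,.054),"scene",onz(S,220+316/2.66,220+193/2.66,.054))
hub=(183.5,190.3); hs=(220+660/2.66,220+102/2.66)
print("hub top@.202",onz(T,*hub,.204),"scene",onz(S,*hs,.204))
print(two(T,hub,S,hs))
# gear head top corners
for q in[(20,227),(105,222),(110,297),(18,302)]: print("gt",onz(T,170+q[0]/3.7,110+q[1]/3.2,.185).round(4))
for q in[(630,84),(699,103),(682,168),(602,150)]: print("gs",onz(S,220+q[0]/2.66,220+q[1]/2.66,.185).round(4))
print("knob top scene",onz(S,220+747/2.66,220+72/2.66,.244), "mid",onz(S,220+740/2.66,220+92/2.66,.226))
print("foot bottom front?",onz(S,220+608/2.66,220+258/2.66,.02))
for nm,q in (("flask base",(212/3.7+170,110+75/3.2)),):print(nm,onz(T,*q,.03))
for q in[(162,463),(278,420),(313,487),(192,530)]: print("box",onz(T,170+q[0]/3.7,110+q[1]/3.2,.042).round(3))
for q in[(388,118),(632,128),(392,10),(640,20)]: print("rack",onz(T,170+q[0]/3.7,110+q[1]/3.2,.07).round(3))
E
```

```text
top pad [[266.5, 156.8000030517578], [286.29998779296875, 154.1999969482422], [294.79998779296875, 217.89999389648438], [275.0, 220.5]]
[[0.6861, -0.1306], [0.6933, -0.1926], [0.4937, -0.218], [0.4865, -0.1574]]
scene pad [[321.20001220703125, 312.8999938964844], [349.70001220703125, 244.5], [373.5, 254.39999389648438], [345.0, 322.79998779296875]]
[[0.6948, -0.1898], [0.4928, -0.2226], [0.4914, -0.1576], [0.6902, -0.1329]]
ring top [ 0.51964591 -0.1850577   0.008     ] scene [ 0.52132491 -0.1841595   0.008     ]
tabtop top [ 0.66583114 -0.16801747  0.054     ]
tabtop top centr [ 0.66470088 -0.16720736  0.054     ] scene [ 0.65547259 -0.16819326  0.054     ]
hub top@.202 [0.5552789  0.05217592 0.204     ] scene [0.55368851 0.05131257 0.204     ]
(array([0.55505724, 0.05140936, 0.20569272]), np.float64(0.00020764024800556298))
gt [0.5834 0.0821 0.185 ]
gt [0.5865 0.0208 0.185 ]
gt [0.5244 0.0156 0.185 ]
gt [0.5213 0.0815 0.185 ]
gs [0.5324 0.0267 0.185 ]
gs [0.5244 0.0769 0.185 ]
gs [0.5861 0.0818 0.185 ]
gs [0.5992 0.0273 0.185 ]
knob top scene [0.53283533 0.09713396 0.244     ] mid [0.53624173 0.0983858  0.226     ]
foot bottom front? [0.57370184 0.05990315 0.02      ]
flask base [ 0.75718215 -0.01176629  0.03      ]
box [0.386 0.019 0.042]
box [ 0.424 -0.073  0.042]
box [ 0.363 -0.102  0.042]
box [ 0.325 -0.005  0.042]
rack [ 0.701 -0.165  0.07 ]
rack [ 0.688 -0.36   0.07 ]
rack [ 0.805 -0.168  0.07 ]
rack [ 0.791 -0.369  0.07 ]
```

Small dark-grey pad is at top (282,188), with its ring at (284,209) and tab at (276,161). Candidates for the pad:
- small dark pad, top (282,188)
- large dark pad (355,220)
- green pad (326,312)
- orange pad (443,258)

Green and orange are excluded and the smaller grey one is meant. The crop confirms it: about 200x60 mm, next to the rack. The jack head is at (188,191), the flask at (227,131), the slide box at (235,258) and the rack at (308,132). I'll raise the arm and turn first.

```bash
cat >> h.py <<'E'
def go(target,yaw=None,tip=False):
    "print remaining shift in tool axes (units of 40mm), total, and rz units; target = TCP position"
    from scipy.spatial.transform import Rotation as R
    o=ctrl.get_obs(); r=R.from_euler("xyz",o["eef_rot"]); d=r.inv().apply(np.array(target)-o["ee_pos"])
    print("t",round(o["time_s"],2),"pos",o["ee_pos"].round(4),"rot(deg)",np.degrees(o["eef_rot"]).round(2),"w",round(o["grip_width"],4))
    print("tool shift units",(d/.04).round(3), "q",o["qpos"].round(2),"F",o["force"].round(2))
    if yaw is not None:
        e=(yaw-np.degrees(o["eef_rot"][2])+180)%360-180; print("rz units",round(-e/4,2))
E
python3 -m pendant '[{"tz":-1},{"tz":-1},{"tz":-1},{"rz":-1},{"rz":-1},{"rz":-1},{"rz":-1},{"rz":-1}]'
python3 -m pendant '[{"rz":-1},{"rz":-0.7},{}]'
python3 -c "
from h import *
go([.6595,-.166,.42],187.7)"
```

```text
t 0.15 pos [0.1807 0.5193 0.3022] rot(deg) [-179.95   -0.    160.82] w 0.0938
tool shift units [-16.936 -12.251  -2.935] q [ 1.17  0.3   1.52 -0.    1.32 -0.07] F [ 0.15 -0.26 -0.23]
rz units -6.72$[0]: bad value
$[0]: bad value
```

```bash
python3 -m pendant '[{"rx":0,"ry":0,"rz":0,"tx":0,"ty":0,"tz":-1,"grip":-1}]'
```

```text
time_s: 0.23
ee_pos: [0.1802, 0.5183, 0.3359]
eef_rot: [-3.129, -0.001, 2.807]
force: [0.5, 0.9, -1.1]
grip_width: 0.0938
```

```bash
python3 -m pendant '[{"tz":-1,"grip":-1},{"tz":-1,"grip":-1},{"rz":-1,"grip":-1},{"rz":-1,"grip":-1},{"rz":-1,"grip":-1},{"rz":-1,"grip":-1}]'
```

```text
$[0]: bad value
```

```bash
python3 -m pendant '[{"rx":0,"ry":0,"rz":0,"tx":0,"ty":0,"tz":-1,"grip":-1},{"rx":0,"ry":0,"rz":0,"tx":0,"ty":0,"tz":-1,"grip":-1},{"rx":0,"ry":0,"rz":-1,"tx":0,"ty":0,"tz":0,"grip":-1},{"rx":0,"ry":0,"rz":-1,"tx":0,"ty":0,"tz":0,"grip":-1},{"rx":0,"ry":0,"rz":-1,"tx":0,"ty":0,"tz":0,"grip":-1},{"rx":0,"ry":0,"rz":-1,"tx":0,"ty":0,"tz":0,"grip":-1},{"rx":0,"ry":0,"rz":-1,"tx":0,"ty":0,"tz":0,"grip":-1},{"rx":0,"ry":0,"rz":0,"tx":0,"ty":0,"tz":0,"grip":-1}]'
python3 -c "
from h import *
go([.6595,-.166,.42],187.7)"
```

```text
time_s: 0.9
ee_pos: [0.1804, 0.5188, 0.4261]
eef_rot: [-3.136, -0.002, -3.111]
force: [-0.3, 0.5, 0.5]
grip_width: 0.0939
t 0.9 pos [0.1804 0.5188 0.4261] rot(deg) [-1.7970e+02 -1.4000e-01 -1.7827e+02] w 0.0939
tool shift units [-11.456 -17.473   0.218] q [ 1.17  0.24  1.31 -0.    1.59 -0.43] F [-0.3   0.48  0.52]
rz units -1.49
```

```bash
python3 -m pendant '[{"rx":0,"ry":0,"rz":-0.8,"tx":0,"ty":0,"tz":0,"grip":-1},{"rx":0,"ry":0,"rz":-0.7,"tx":0,"ty":0,"tz":0,"grip":-1},{"rx":0,"ry":0,"rz":0,"tx":-0.6,"ty":-0.8,"tz":0,"grip":-1},{"rx":0,"ry":0,"rz":0,"tx":-0.6,"ty":-0.8,"tz":0,"grip":-1},{"rx":0,"ry":0,"rz":0,"tx":-0.6,"ty":-0.8,"tz":0,"grip":-1},{"rx":0,"ry":0,"rz":0,"tx":-0.6,"ty":-0.8,"tz":0,"grip":-1},{"rx":0,"ry":0,"rz":0,"tx":-0.6,"ty":-0.8,"tz":0,"grip":-1},{"rx":0,"ry":0,"rz":0,"tx":-0.6,"ty":-0.8,"tz":0,"grip":-1}]'
python3 -c "
from h import *
go([.6595,-.166,.42],187.7)"
```

```text
time_s: 1.57
ee_pos: [0.3491, 0.3444, 0.4237]
eef_rot: [-3.133, -0.007, -3.011]
force: [1.0, 1.4, 0.3]
grip_width: 0.0939
t 1.57 pos [0.3491 0.3444 0.4237] rot(deg) [-179.53   -0.38 -172.49] w 0.0939
tool shift units [ -6.025 -13.664   0.165] q [ 0.71  0.1   1.48 -0.    1.57 -1.  ] F [0.98 1.35 0.32]
rz units -0.05
```

```bash
python3 -c "
from h import *
T=load('top0')
for q in [(107,175),(107,220),(62,200),(131,180),(131,222),(15,190)]: print(q,onz(T,*q,.2).round(3),onz(T,*q,.35).round(3))
snap('top','top1')"
```

```text
(107, 175) [0.6  0.26 0.2 ] [0.57  0.168 0.35 ]
(107, 220) [0.482 0.253 0.2  ] [0.471 0.162 0.35 ]
(62, 200) [0.536 0.379 0.2  ] [0.517 0.268 0.35 ]
(131, 180) [0.585 0.194 0.2  ] [0.558 0.113 0.35 ]
(131, 222) [0.476 0.189 0.2  ] [0.466 0.109 0.35 ]
(15, 190) [0.565 0.513 0.2  ] [0.541 0.38  0.35 ]
```

View pics/top1.png

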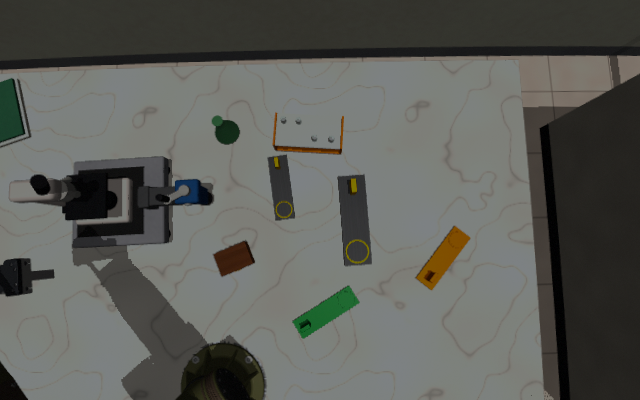

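Top view: the jack, knob and microscope are clear of the path. The microscope's head lies at px (62-107, 175-220), y > 0.17. Continuing.

```bash
python3 -m pendant '[{"rx":0,"ry":0,"rz":0,"tx":-0.4,"ty":-0.9,"tz":0,"grip":-1},{"rx":0,"ry":0,"rz":0,"tx":-0.4,"ty":-0.9,"tz":0,"grip":-1},{"rx":0,"ry":0,"rz":0,"tx":-0.4,"ty":-0.9,"tz":0,"grip":-1},{"rx":0,"ry":0,"rz":0,"tx":-0.4,"ty":-0.9,"tz":0,"grip":-1},{"rx":0,"ry":0,"rz":0,"tx":-0.4,"ty":-0.9,"tz":0,"grip":-1},{"rx":0,"ry":0,"rz":0,"tx":-0.4,"ty":-0.9,"tz":0,"grip":-1},{"rx":0,"ry":0,"rz":0,"tx":-0.4,"ty":-0.9,"tz":0,"grip":-1},{"rx":0,"ry":0,"rz":0,"tx":-0.4,"ty":-0.9,"tz":0,"grip":-1}]'
python3 -m pendant '[{"rx":0,"ry":0,"rz":0,"tx":-0.4,"ty":-0.9,"tz":0,"grip":-1},{"rx":0,"ry":0,"rz":0,"tx":-0.4,"ty":-0.9,"tz":0,"grip":-1},{"rx":0,"ry":0,"rz":0,"tx":-0.4,"ty":-0.9,"tz":0,"grip":-1},{"rx":0,"ry":0,"rz":0,"tx":-0.4,"ty":-0.9,"tz":0,"grip":-1},{"rx":0,"ry":0,"rz":0,"tx":-0.4,"ty":-0.9,"tz":0,"grip":-1},{"rx":0,"ry":0,"rz":0,"tx":-0.4,"ty":-0.9,"tz":0,"grip":-1}]'
python3 -c "
from h import *
go([.6595,-.166,.24],187.7)"
```

```text
time_s: 2.28
ee_pos: [0.5154, 0.0625, 0.4246]
eef_rot: [-3.132, -0.007, -3.034]
force: [0.8, 0.2, 0.2]
grip_width: 0.0941
time_s: 2.78
ee_pos: [0.6362, -0.1546, 0.4249]
eef_rot: [-3.132, -0.008, -3.05]
force: [1.0, 0.9, 0.5]
grip_width: 0.0939
t 2.78 pos [ 0.6362 -0.1546  0.4249] rot(deg) [-179.48   -0.48 -174.78] w 0.0939
tool shift units [-0.593 -0.294  4.619] q [-0.29  0.5   0.96 -0.01  1.68 -1.95] F [1.01 0.9  0.47]
rz units -0.62
```

```bash
python3 -m pendant '[{"rx":0,"ry":0,"rz":-0.6,"tx":-0.5,"ty":-0.3,"tz":0,"grip":-1},{"rx":0,"ry":0,"rz":0,"tx":0,"ty":0,"tz":1,"grip":-1},{"rx":0,"ry":0,"rz":0,"tx":0,"ty":0,"tz":1,"grip":-1},{"rx":0,"ry":0,"rz":0,"tx":0,"ty":0,"tz":1,"grip":-1},{"rx":0,"ry":0,"rz":0,"tx":0,"ty":0,"tz":1,"grip":-1},{"rx":0,"ry":0,"rz":0,"tx":0,"ty":0,"tz":0.6,"grip":-1},{"rx":0,"ry":0,"rz":0,"tx":0,"ty":0,"tz":0,"grip":-1}]'
python3 -c "
from h import *
go([.6595,-.166,.114],187.7)
c=snap('wrist','w1');print(proj(c,[.6593,-.166,.054]),proj(c,[.5205,-.1848,.008]))"
```

```text
time_s: 3.37
ee_pos: [0.6612, -0.1777, 0.233]
eef_rot: [-3.129, -0.002, -3.035]
force: [-0.2, 0.3, -0.7]
grip_width: 0.094
t 3.37 pos [ 0.6612 -0.1777  0.233 ] rot(deg) [-1.7928e+02 -1.2000e-01 -1.7387e+02] w 0.094
tool shift units [0.004 0.334 2.972] q [-0.31  0.66  1.16 -0.01  1.32 -1.99] F [-0.2   0.26 -0.72]
rz units -0.39
(np.float64(337.53325737604786), np.float64(207.55172948178517)) (np.float64(332.9557522343532), np.float64(35.01043467585089))
```

View pics/w1.png

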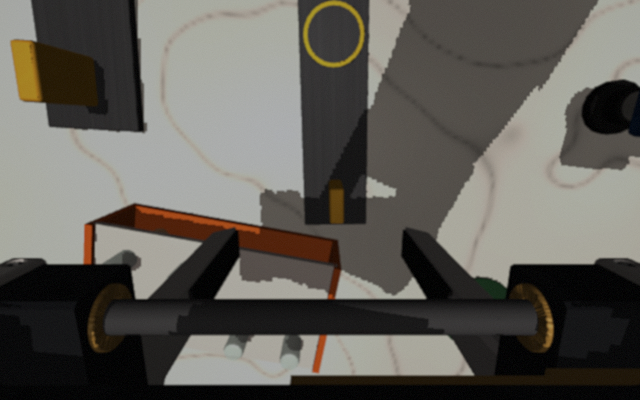

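Wrist view: the ring is at (333,35) and the tab at (336,202), both matching the predicted pixels (333,35) and (337,207). The rack edge is behind it at y > 205. Next, align and descend.

```bash
python3 -m pendant '[{"rx":-0.18,"ry":0,"rz":-0.4,"tx":0,"ty":0.33,"tz":0,"grip":-1},{"rx":0,"ry":0,"rz":0,"tx":0,"ty":0,"tz":0.9,"grip":-0.3},{"rx":0,"ry":0,"rz":0,"tx":0,"ty":0,"tz":0.6,"grip":-0.3},{"rx":0,"ry":0,"rz":0,"tx":0,"ty":0,"tz":0,"grip":-0.3}]'
python3 -c "
from h import *
go([.6595,-.166,.114],187.7)"
```

```text
time_s: 3.75
ee_pos: [0.6632, -0.1622, 0.1843]
eef_rot: [-3.138, 0.012, -3.004]
force: [-1.0, -0.4, -0.7]
grip_width: 0.0772
t 3.75 pos [ 0.6632 -0.1622  0.1843] rot(deg) [-179.79    0.71 -172.1 ] w 0.0772
tool shift units [ 0.125 -0.075  1.757] q [-0.29  0.7   1.22  0.    1.21 -2.  ] F [-1.04 -0.37 -0.67]
rz units 0.05
```

```bash
python3 -m pendant '[{"rx":0,"ry":-0.15,"rz":0,"tx":0.1,"ty":-0.08,"tz":0,"grip":-0.3},{"rx":0,"ry":0,"rz":0,"tx":0,"ty":0,"tz":0.7,"grip":-0.3},{"rx":0,"ry":0,"rz":0,"tx":0,"ty":0,"tz":0.7,"grip":-0.3},{"rx":0,"ry":0,"rz":0,"tx":0,"ty":0,"tz":0.3,"grip":-0.3},{"rx":0,"ry":0,"rz":0,"tx":0,"ty":0,"tz":0,"grip":-0.3}]'
python3 -c "
from h import *
go([.6595,-.166,.114],187.7)
c=snap('wrist','w2');snap('scene','s2')"
```

```text
time_s: 4.17
ee_pos: [0.6655, -0.1658, 0.1299]
eef_rot: [-3.132, 0.042, -3.001]
force: [-0.5, 0.2, -0.2]
grip_width: 0.0609
t 4.17 pos [ 0.6655 -0.1658  0.1299] rot(deg) [-179.42    2.42 -171.93] w 0.0609
tool shift units [0.167 0.02  0.391] q [-0.3   0.75  1.26  0.01  1.09 -2.02] F [-0.55  0.23 -0.21]
rz units 0.09
```

View pics/w2.png

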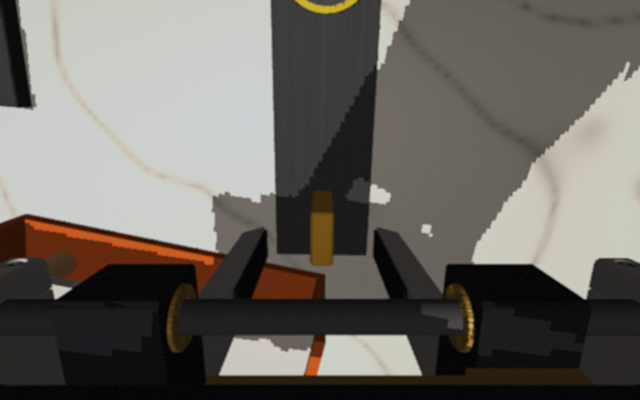

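View pics/s2.png

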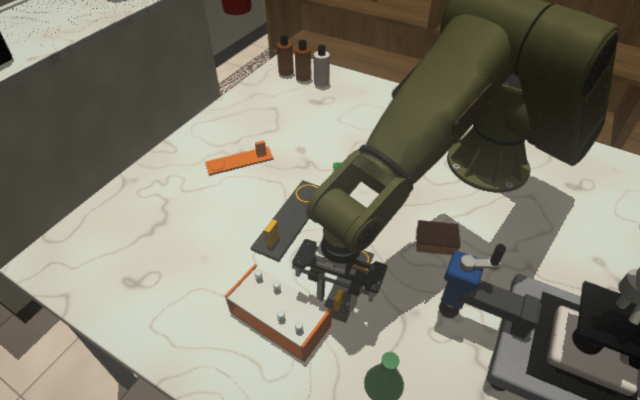

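Jaws straddle the tab (wrist px (322,228)), with the rack behind. The tool is tilted 2.4° because I corrected ry with the wrong sign. I'll level it, lower and close.

```bash
python3 -m pendant '[{"rx":-0.1,"ry":0.6,"rz":0,"tx":0.16,"ty":0,"tz":0,"grip":-0.3},{"rx":0,"ry":0,"rz":0,"tx":0,"ty":0,"tz":0,"grip":-0.3}]'
python3 -c "
from h import *
go([.6595,-.166,.114],187.7)"
```

```text
time_s: 4.43
ee_pos: [0.6607, -0.1672, 0.1364]
eef_rot: [-3.136, 0.006, -3.001]
force: [1.0, -0.4, 0.7]
grip_width: 0.0609
t 4.43 pos [ 0.6607 -0.1672  0.1364] rot(deg) [-179.66    0.34 -171.94] w 0.0609
tool shift units [0.029 0.037 0.558] q [-0.3   0.75  1.25 -0.    1.14 -2.01] F [ 0.96 -0.38  0.69]
rz units 0.09
```

```bash
python3 -m pendant '[{"rx":0,"ry":0.08,"rz":0,"tx":0,"ty":0.04,"tz":0.4,"grip":-0.3},{"rx":0,"ry":0,"rz":0,"tx":0,"ty":0,"tz":0.2,"grip":-0.3},{"rx":0,"ry":0,"rz":0,"tx":0,"ty":0,"tz":0,"grip":-0.3}]'
python3 -c "
from h import *
go([.6595,-.166,.114],187.7)"
```

```text
time_s: 4.68
ee_pos: [0.6623, -0.166, 0.1146]
eef_rot: [-3.133, 0.008, -3.001]
force: [-0.9, -0.0, -0.0]
grip_width: 0.061
t 4.68 pos [ 0.6623 -0.166   0.1146] rot(deg) [-179.48    0.48 -171.95] w 0.061
tool shift units [0.069 0.009 0.015] q [-0.3   0.78  1.26 -0.01  1.1  -2.01] F [-0.9  -0.02 -0.02]
rz units 0.09
```

```bash
python3 -m pendant '[{"rx":0,"ry":0.1,"rz":0,"tx":0.06,"ty":0,"tz":0,"grip":-0.3},{"rx":0,"ry":0,"rz":0,"tx":0,"ty":0,"tz":0,"grip":1},{"rx":0,"ry":0,"rz":0,"tx":0,"ty":0,"tz":0,"grip":1},{"rx":0,"ry":0,"rz":0,"tx":0,"ty":0,"tz":0,"grip":1},{"rx":0,"ry":0,"rz":0,"tx":0,"ty":0,"tz":0,"grip":1},{"rx":0,"ry":0,"rz":0,"tx":0,"ty":0,"tz":0,"grip":1},{"rx":0,"ry":0,"rz":0,"tx":0,"ty":0,"tz":0,"grip":1},{"rx":0,"ry":0,"rz":0,"tx":0,"ty":0,"tz":0,"grip":1}]' 25
python3 -c "
from h import *
go([.6,-.16,.114],187.7)"
```

```text
time_s: 5.35
ee_pos: [0.6599, -0.1662, 0.1145]
eef_rot: [-3.133, 0.002, -3.001]
force: [-0.1, 0.8, 0.3]
grip_width: 0.0177
t 5.35 pos [ 0.6599 -0.1662  0.1145] rot(deg) [-1.7949e+02  1.0000e-01 -1.7195e+02] w 0.0177
tool shift units [1.462 0.364 0.008] q [-0.3   0.77  1.26 -0.01  1.1  -2.01] F [-0.13  0.84  0.28]
rz units 0.09
```

```bash
python3 -m pendant '[{"rx":0,"ry":0,"rz":0,"tx":0,"ty":0,"tz":0,"grip":1},{"rx":0,"ry":0,"rz":0,"tx":0,"ty":0,"tz":0,"grip":1},{"rx":0,"ry":0,"rz":0,"tx":0.4,"ty":0.1,"tz":0,"grip":1},{"rx":0,"ry":0,"rz":0,"tx":0.4,"ty":0.1,"tz":0,"grip":1},{"rx":0,"ry":0,"rz":0,"tx":0.4,"ty":0.1,"tz":0,"grip":1},{"rx":0,"ry":0,"rz":0,"tx":0,"ty":0,"tz":0,"grip":1}]'
python3 -c "
from h import *
go([.615,-.155,.114],187.7)"
```

```text
time_s: 5.85
ee_pos: [0.6101, -0.1608, 0.115]
eef_rot: [-3.131, 0.005, -3.001]
force: [-0.0, 0.2, -2.7]
grip_width: 0.0119
t 5.85 pos [ 0.6101 -0.1608  0.115 ] rot(deg) [-179.42    0.28 -171.92] w 0.0119
tool shift units [-0.142  0.127  0.026] q [-0.31  0.67  1.43 -0.01  1.02 -2.02] F [-0.02  0.23 -2.68]
rz units 0.1
```

```bash
python3 -m pendant '[{"rx":0,"ry":0,"rz":1,"tx":0,"ty":0,"tz":0,"grip":1},{"rx":0,"ry":0,"rz":1,"tx":0,"ty":0,"tz":0,"grip":1},{"rx":0,"ry":0,"rz":1,"tx":0,"ty":0,"tz":0,"grip":1},{"rx":0,"ry":0,"rz":1,"tx":0,"ty":0,"tz":0,"grip":1},{"rx":0,"ry":0,"rz":1,"tx":0,"ty":0,"tz":0,"grip":1},{"rx":0,"ry":0,"rz":1,"tx":0,"ty":0,"tz":0,"grip":1},{"rx":0,"ry":0,"rz":1,"tx":0,"ty":0,"tz":0,"grip":1},{"rx":0,"ry":0,"rz":0,"tx":0,"ty":0,"tz":0,"grip":1}]'
python3 -c "
from h import *
go([.62,-.155,.114],90)"
```

```text
time_s: 6.52
ee_pos: [0.6129, -0.1618, 0.1148]
eef_rot: [-3.133, 0.008, 2.772]
force: [-0.5, 2.3, 0.8]
grip_width: 0.0117
t 6.52 pos [ 0.6129 -0.1618  0.1148] rot(deg) [-179.53    0.44  158.82] w 0.0117
tool shift units [-0.103  0.224  0.02 ] q [-0.31  0.68  1.42 -0.01  1.03 -1.51] F [-0.51  2.26  0.83]
rz units 17.2
```

```bash
python3 -m pendant '[{"rx":0,"ry":0,"rz":1,"tx":0,"ty":0,"tz":0,"grip":1},{"rx":0,"ry":0,"rz":1,"tx":0,"ty":0,"tz":0,"grip":1},{"rx":0,"ry":0,"rz":1,"tx":0,"ty":0,"tz":0,"grip":1},{"rx":0,"ry":0,"rz":1,"tx":0,"ty":0,"tz":0,"grip":1},{"rx":0,"ry":0,"rz":1,"tx":0,"ty":0,"tz":0,"grip":1},{"rx":0,"ry":0,"rz":1,"tx":0,"ty":0,"tz":0,"grip":1},{"rx":0,"ry":0,"rz":1,"tx":0,"ty":0,"tz":0,"grip":1},{"rx":0,"ry":0,"rz":0,"tx":0,"ty":0,"tz":0,"grip":1}]'
python3 -c "
from h import *
go([.62,-.155,.114],90)
snap('top','top2')"
```

```text
time_s: 7.18
ee_pos: [0.6154, -0.1629, 0.1147]
eef_rot: [-3.135, 0.009, 2.282]
force: [0.3, 1.3, 1.3]
grip_width: 0.0121
t 7.18 pos [ 0.6154 -0.1629  0.1147] rot(deg) [-179.64    0.52  130.73] w 0.0121
tool shift units [0.075 0.217 0.016] q [-0.31  0.69  1.41 -0.01  1.04 -1.02] F [0.32 1.27 1.33]
rz units 10.18
```

View pics/top2.png

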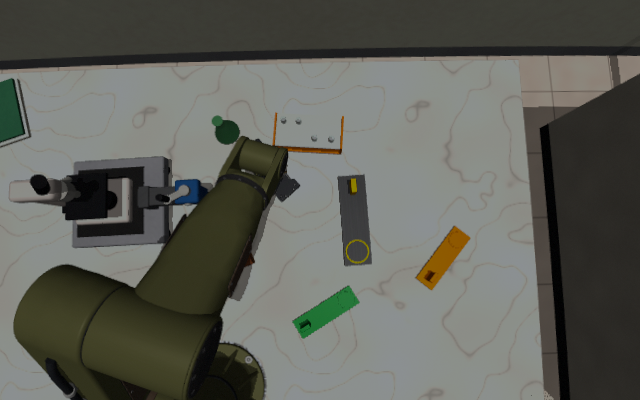

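Top view: the arm hides most of the pad, with its tab end showing at (288,188). The rack and flask are unmoved. Continue rotating.

```bash
python3 -m pendant '[{"rx":0,"ry":0,"rz":1,"tx":0,"ty":0,"tz":0,"grip":1},{"rx":0,"ry":0,"rz":1,"tx":0,"ty":0,"tz":0,"grip":1},{"rx":0,"ry":0,"rz":1,"tx":0,"ty":0,"tz":0,"grip":1},{"rx":0,"ry":0,"rz":1,"tx":0,"ty":0,"tz":0,"grip":1},{"rx":0,"ry":0,"rz":1,"tx":0,"ty":0,"tz":0,"grip":1},{"rx":0,"ry":0,"rz":1,"tx":0,"ty":0,"tz":0,"grip":1},{"rx":0,"ry":0,"rz":1,"tx":0,"ty":0,"tz":0,"grip":1},{"rx":0,"ry":0,"rz":1,"tx":0,"ty":0,"tz":0,"grip":1}]'
python3 -m pendant '[{"rx":0,"ry":0,"rz":1,"tx":0,"ty":0,"tz":0,"grip":1},{"rx":0,"ry":0,"rz":1,"tx":0,"ty":0,"tz":0,"grip":1},{"rx":0,"ry":0,"rz":0,"tx":0,"ty":0,"tz":0,"grip":1}]'
python3 -c "
from h import *
go([.555,-.0885,.114],90)
snap('wrist','w3');snap('scene','s3')"
```

```text
time_s: 7.9
ee_pos: [0.6166, -0.163, 0.1146]
eef_rot: [-3.139, 0.011, 1.741]
force: [-1.4, 0.4, 1.8]
grip_width: 0.0122
time_s: 8.15
ee_pos: [0.6171, -0.1629, 0.1147]
eef_rot: [-3.141, 0.01, 1.604]
force: [1.1, -0.9, 0.1]
grip_width: 0.0118
t 8.15 pos [ 0.6171 -0.1629  0.1147] rot(deg) [-179.94    0.6    91.88] w 0.0118
tool shift units [ 1.909 -1.491 -0.002] q [-0.31  0.69  1.41 -0.01  1.04 -0.34] F [ 1.06 -0.95  0.09]
rz units 0.47
```

View pics/w3.png

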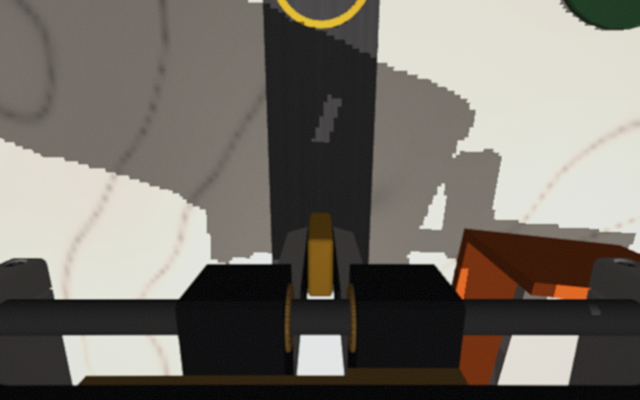

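View pics/s3.png

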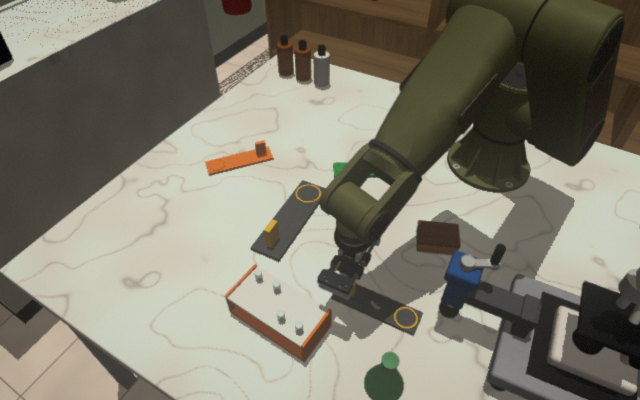

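```bash
python3 - <<'E'
from h import *
from scipy.spatial.transform import Rotation as R
for tag,z,w in(("s3",.008,(380,440,295,345)),):
    c=load(tag);h=cv2.cvtColor(c["pixels"],cv2.COLOR_BGR2HSV); m=cv2.inRange(h,(18,90,60),(35,255,255))
    a=np.zeros_like(m);a[w[2]:w[3],w[0]:w[1]]=m[w[2]:w[3],w[0]:w[1]]
    pts=np.argwhere(a)[:,::-1].astype(np.float32); e=cv2.fitEllipse(cv2.convexHull(pts)); print(e, len(pts))
    P=np.array([onz(c,*p,.008)[:2] for p in pts]); print("mean",P.mean(0),"ellipse c",onz(c,*e[0],.008), "span",np.ptp(P,axis=0))
o=ctrl.get_obs();t=o["ee_pos"]; y=o["eef_rot"][2]; r=R.from_euler("xyz",o["eef_rot"])
g=t+r.apply([0,0,.078]); print("grasp",g,"expected mark",g[:2]+.14*np.array([np.cos(y),np.sin(y)]))
E
```

```text
((405.34661865234375, 317.1813049316406), (21.563554763793945, 25.242895126342773), 116.4970703125) 176
mean [ 0.61377308 -0.02393188] ellipse c [ 0.61297393 -0.02351697  0.008     ] span [0.05411707 0.0537495 ]
grasp [ 0.61719741 -0.16370217  0.03668394] expected mark [ 0.61202307 -0.02379783]
```

Scene view: the ring is at (405,317), giving a mark of (0.613,-0.0235). That agrees within 1-2 mm with the position expected from the grasp. Slide it under the foot.

```bash
python3 -m pendant '[{"rx":0,"ry":0,"rz":0,"tx":0.38,"ty":-0.27,"tz":0,"grip":1},{"rx":0,"ry":0,"rz":0,"tx":0.38,"ty":-0.27,"tz":0,"grip":1},{"rx":0,"ry":0,"rz":0,"tx":0.38,"ty":-0.27,"tz":0,"grip":1},{"rx":0,"ry":0,"rz":0,"tx":0.38,"ty":-0.27,"tz":0,"grip":1},{"rx":0,"ry":0,"rz":0,"tx":0,"ty":0,"tz":0,"grip":1}]'
python3 - <<'E'
from h import *
go([.555,-.0885,.114],90)
from scipy.spatial.transform import Rotation as R
o=ctrl.get_obs();t=o["ee_pos"]; y=o["eef_rot"][2]; r=R.from_euler("xyz",o["eef_rot"])
g=t+r.apply([0,0,.078]); m=g[:2]+.14*np.array([np.cos(y),np.sin(y)])+[.0013,0]
d=np.array([.555,.0515])-m; print("mark",m,"rem tool x,y units",(d@[np.cos(y),np.sin(y)])/.04,(d@[np.sin(y),-np.cos(y)])/.04)
E
```

```text
time_s: 8.67
ee_pos: [0.5713, -0.1036, 0.1148]
eef_rot: [3.137, 0.013, 1.627]
force: [0.4, 0.5, -1.4]
grip_width: 0.0118
t 8.67 pos [ 0.5713 -0.1036  0.1148] rot(deg) [179.76   0.73  93.19] w 0.0118
tool shift units [ 0.399 -0.385  0.014] q [-0.24  0.58  1.59 -0.01  0.96 -0.29] F [ 0.41  0.51 -1.44]
rz units 0.8
mark [0.565158   0.03523639] rem tool x,y units 0.4201104999122609 -0.2308968817634704
```

```bash
python3 -m pendant '[{"rx":0,"ry":0.1,"rz":0,"tx":0.42,"ty":-0.24,"tz":0,"grip":1},{"rx":0,"ry":0,"rz":0,"tx":0,"ty":0,"tz":0,"grip":1}]'
cat > m.py <<'E'
from h import *
from scipy.spatial.transform import Rotation as R
o=ctrl.get_obs();t=o["ee_pos"]; y=o["eef_rot"][2]; r=R.from_euler("xyz",o["eef_rot"])
g=t+r.apply([0,0,.078]); m=g[:2]+.14*np.array([np.cos(y),np.sin(y)])+[.0013,0]
d=np.array([.555,.0515])-m; print(np.degrees(o["eef_rot"]).round(2),"mark",m,"rem tool x,y units",(d@[np.cos(y),np.sin(y)])/.04,(d@[np.sin(y),-np.cos(y)])/.04)
snap('wrist','w4');snap('scene','s4')
E
python3 m.py
```

```text
time_s: 8.83
ee_pos: [0.5608, -0.087, 0.1148]
eef_rot: [3.137, 0.006, 1.634]
force: [-1.1, -0.2, -2.3]
grip_width: 0.0116
[179.73   0.35  93.63] mark [0.55362157 0.05229709] rem tool x,y units -0.02207089675552209 0.033128827538315704
```

View pics/w4.png

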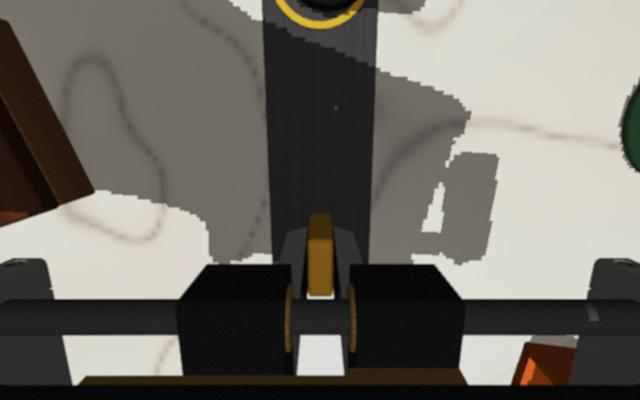

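View pics/s4.png

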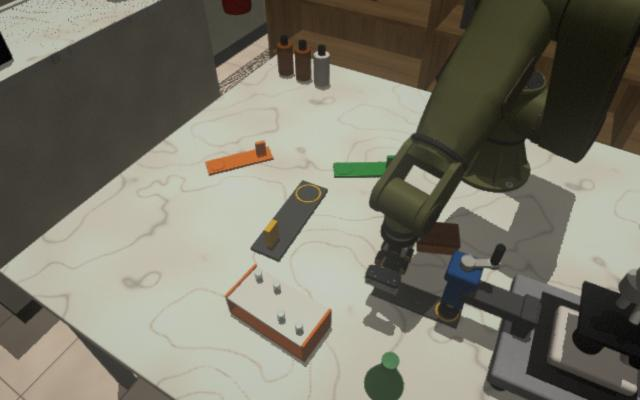

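Wrist view: the foot's near edge is at about (325,10), inside the ring centred at x≈321. Release and lift.

```bash
python3 -m pendant '[{"rx":0,"ry":0,"rz":0,"tx":0,"ty":0,"tz":0,"grip":-0.3},{"rx":0,"ry":0,"rz":0,"tx":0,"ty":0,"tz":0,"grip":-0.3},{"rx":0,"ry":0,"rz":0,"tx":0,"ty":0,"tz":0,"grip":-0.3},{"rx":0,"ry":0,"rz":0,"tx":0,"ty":0,"tz":0,"grip":-0.3},{"rx":0,"ry":0,"rz":0,"tx":0,"ty":0,"tz":-0.6,"grip":-0.3},{"rx":0,"ry":0,"rz":0,"tx":0,"ty":0,"tz":-0.8,"grip":-0.3},{"rx":0,"ry":0,"rz":0,"tx":-0.6,"ty":0,"tz":-0.8,"grip":-0.3},{"rx":0,"ry":0,"rz":0,"tx":-0.6,"ty":0,"tz":0,"grip":-0.3}]'
python3 m.py
```

```text
time_s: 9.6
ee_pos: [0.5657, -0.1369, 0.2051]
eef_rot: [3.139, 0.007, 1.639]
force: [1.0, -0.2, 1.8]
grip_width: 0.0598
[179.85   0.39  93.91] mark [0.55772788 0.00223685] rem tool x,y units 1.2333617519700113 0.015994105418180773
```

View pics/w4.png

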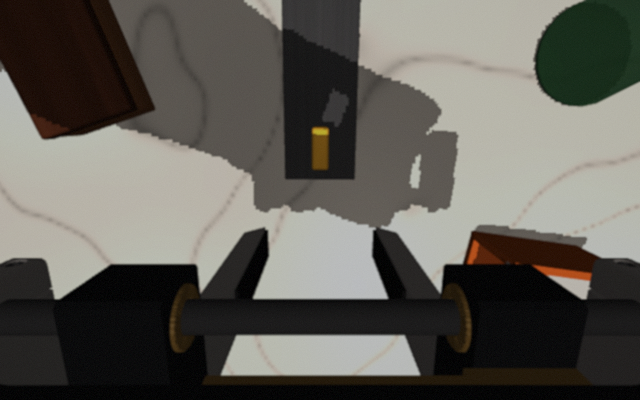

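View pics/s4.png

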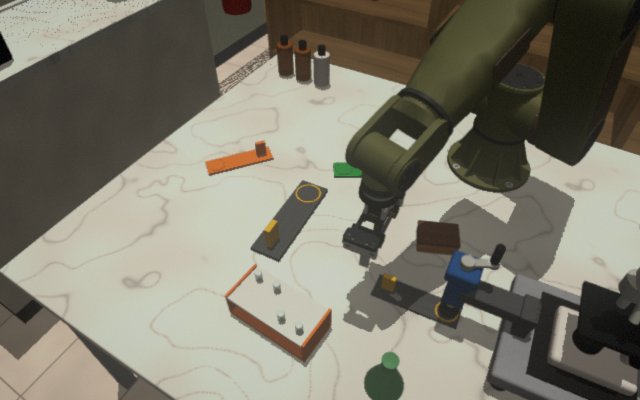

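```bash
python3 -m pendant '[{"rx":0,"ry":0,"rz":0,"tx":-0.9,"ty":0,"tz":-0.3,"grip":-1},{"rx":0,"ry":0,"rz":0,"tx":-0.9,"ty":0,"tz":-0.3,"grip":-1},{"rx":0,"ry":0,"rz":0,"tx":-0.9,"ty":0,"tz":-0.3,"grip":-1},{"rx":0,"ry":0,"rz":0,"tx":0,"ty":0,"tz":0,"grip":-1},{"rx":0,"ry":0,"rz":0,"tx":0,"ty":0,"tz":0,"grip":-1}]'
python3 - <<'E'
from h import *
w=snap('wrist','w5');t=snap('top','top5')
s=load('s4')
a=cv2.resize(s["pixels"][230:340,350:520],None,fx=4,fy=4,interpolation=cv2.INTER_CUBIC);cv2.imwrite('pics/c5.png',a)
b=cv2.resize(t["pixels"][150:230,130:290],None,fx=5,fy=5,interpolation=cv2.INTER_CUBIC);cv2.imwrite('pics/c6.png',b)
E
```

```text
time_s: 10.12
ee_pos: [0.571, -0.2493, 0.2349]
eef_rot: [-3.135, 0.003, 1.636]
force: [0.2, 0.3, -0.8]
grip_width: 0.091
```

View pics/w5.png

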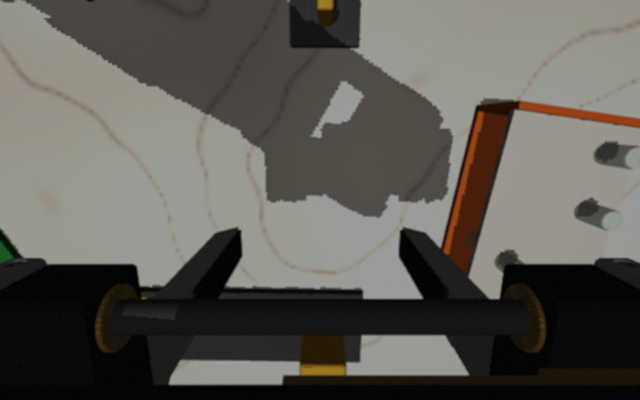

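View pics/c5.png

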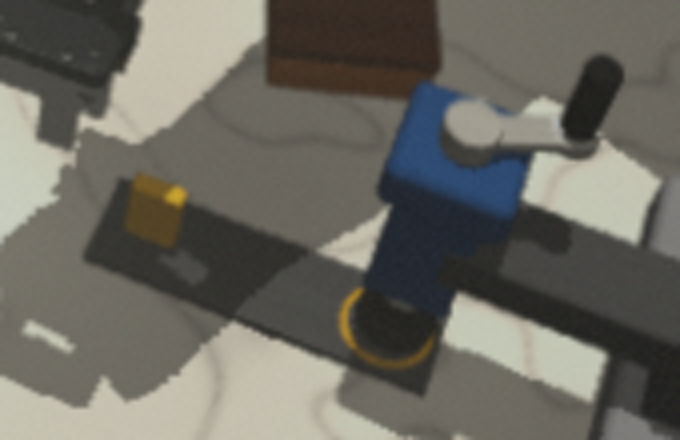

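View pics/c6.png

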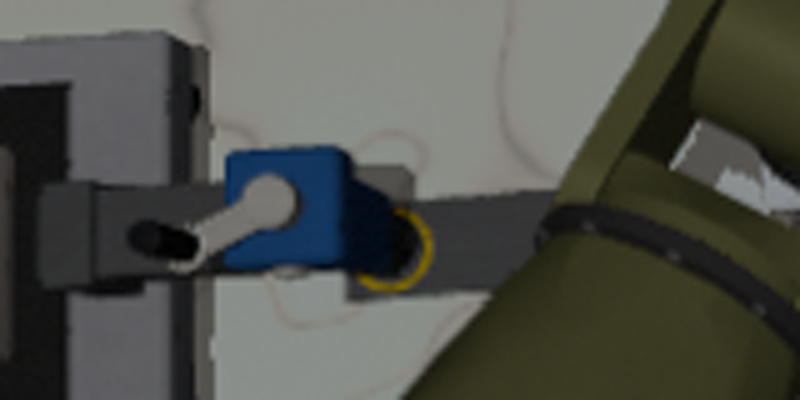

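```bash
python3 - <<'E'
from h import *
from scipy.optimize import least_squares
for tag,(u0,u1,v0,v1) in(("s4",(430,465,298,326)),("top5",(195,220,185,212))):
    c=load(tag);h=cv2.cvtColor(c["pixels"],cv2.COLOR_BGR2HSV); m=cv2.inRange(h,(15,80,40),(35,255,255))
    P=np.array([onz(c,u,v,.008)[:2] for v,u in np.argwhere(m) if u0<=u<=u1 and v0<=v<=v1])
    r=least_squares(lambda x:np.hypot(*(P-x[:2]).T)-.0245,[.555,.05],loss="soft_l1",f_scale=.002)
    print(tag,len(P),r.x,np.abs(r.fun).mean())
s=load("s4")
for x,y,z in[(.555,.0515,.204)]: print(proj(s,[x,y,z]))
for z in(.015,.02,.025,.03,.035):
    q=[proj(s,[.555+.022*np.cos(a),.0515+.022*np.sin(a),z]) for a in np.linspace(0,6.28,60)]
    q=(np.array(q)-[350,230])*4; print(z,"L,R,bottom",q[:,0].min().round(),q[:,0].max().round(),q[:,1].max().round())
# knob two-view
t=load("top5")
print("knob top two:",two(t,(130+148/5,150+236/5),s,(350+605/4,230+70/4)))
print("knob base:",two(t,(130+182/5,150+246/5),s,(350+578/4,230+130/4)))
print("hub:",two(t,(130+270/5,150+200/5),s,(350+473/4,230+125/4)))
E
```

```text
s4 117 [0.5539365  0.05062303] 0.001668941784876451
top5 74 [0.55505763 0.05234475] 0.0019161668993575868
(np.float64(468.0159157871433), np.float64(258.87326042692615))
0.015 L,R,bottom 349.0 429.0 355.0
0.02 L,R,bottom 351.0 431.0 351.0
0.025 L,R,bottom 352.0 433.0 346.0
0.03 L,R,bottom 354.0 435.0 341.0
0.035 L,R,bottom 356.0 437.0 337.0
knob top two: (array([0.53302823, 0.09733572, 0.24290598]), np.float64(0.001804172040358238))
knob base: (array([0.53363434, 0.09873192, 0.19827523]), np.float64(6.797137922818294e-05))
hub: (array([0.55660217, 0.05313603, 0.19936162]), np.float64(0.0008670001083047964))
```

```bash
python3 - <<'E'
from h import *
s=load('scene0');t=load('top0')
cv2.imwrite('pics/c7.png',cv2.resize(s["pixels"][230:400,430:640],None,fx=3.5,fy=3.5,interpolation=cv2.INTER_CUBIC))
cv2.imwrite('pics/c8.png',cv2.resize(t["pixels"][150:260,0:220],None,fx=3.6,fy=3.6,interpolation=cv2.INTER_CUBIC))
E
```

```text
(no output)
```

View pics/c7.png

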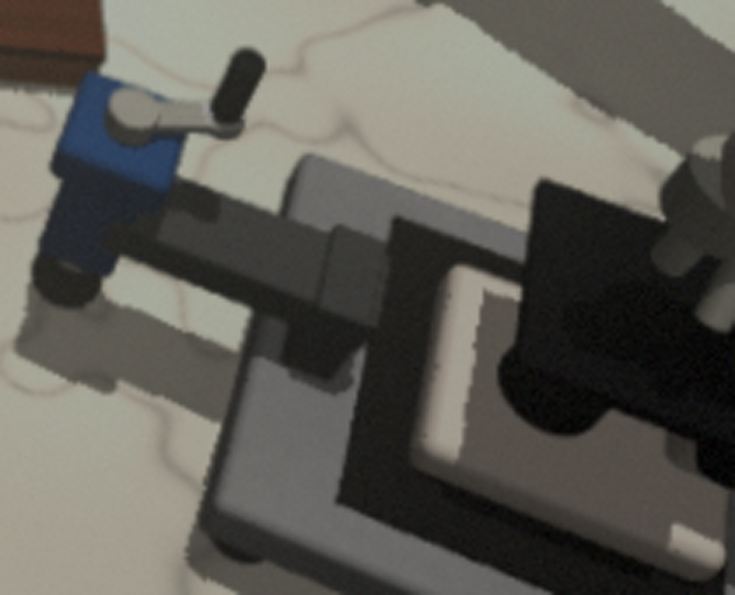

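View pics/c8.png

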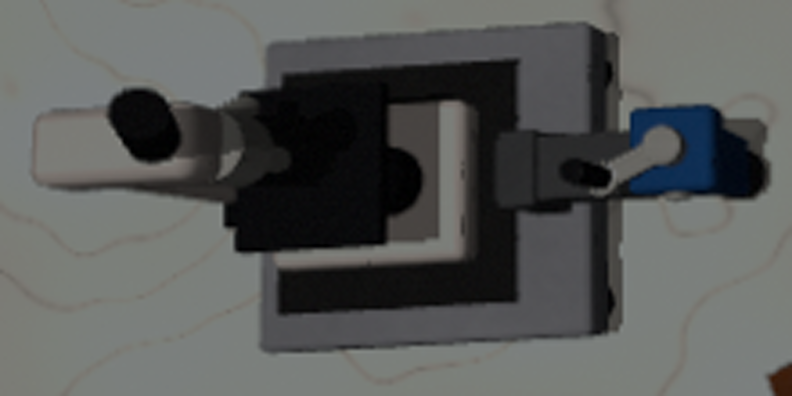

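```bash
python3 - <<'E'
from h import *
s=load('scene0');t=load('top0')
print(two(t,(385/3.6,150+245/3.6),s,(430+540/3.5,230+180/3.5)))
print(two(t,(225/3.6,150+215/3.6),s,(430+730/3.5,230+150/3.5)))
for z in(.2,.3,.4): print(onz(t,250/3.6,150+150/3.6,z), onz(t,150/3.6,150+120/3.6,z))
E
```

```text
(array([0.48720071, 0.26153684, 0.18975797]), np.float64(0.002891624949270052))
(array([0.50236069, 0.31946329, 0.2765588 ]), np.float64(0.00034795684561109613))
[0.55750744 0.35979334 0.2       ] [0.58117985 0.43878351 0.2       ]
[0.54235142 0.28778386 0.3       ] [0.56348062 0.35828784 0.3       ]
[0.5271954  0.21577439 0.4       ] [0.54578139 0.27779217 0.4       ]
```

```bash
python3 -m pendant '[{"rx":0,"ry":0,"rz":0,"tx":0,"ty":0,"tz":-1,"grip":-1},{"rx":0,"ry":0,"rz":0,"tx":0,"ty":0,"tz":-1,"grip":-1},{"rx":0,"ry":0,"rz":0,"tx":0.3,"ty":0,"tz":-0.9,"grip":-1},{"rx":0,"ry":0,"rz":0,"tx":0.6,"ty":0,"tz":-0.7,"grip":-1},{"rx":0,"ry":0,"rz":0,"tx":1,"ty":0,"tz":0,"grip":-1},{"rx":0,"ry":0,"rz":0,"tx":1,"ty":0,"tz":0,"grip":-1},{"rx":0,"ry":0,"rz":0,"tx":1,"ty":0,"tz":0,"grip":-1},{"rx":0,"ry":0,"rz":0,"tx":0,"ty":0,"tz":0,"grip":-1}]'
python3 -c "
from h import *
go([.5335,.098,.375],92)"
```

```text
time_s: 10.88
ee_pos: [0.5598, -0.0781, 0.3796]
eef_rot: [-3.126, -0.005, 1.643]
force: [0.3, 0.4, 0.5]
grip_width: 0.094
t 10.88 pos [ 0.5598 -0.0781  0.3796] rot(deg) [-179.08   -0.29   94.15] w 0.094
tool shift units [ 4.439 -0.334  0.142] q [-0.2   0.3   1.35  0.    1.51 -0.28] F [0.26 0.39 0.5 ]
rz units 0.54
```

```bash
python3 -m pendant '[{"rx":-0.22,"ry":0,"rz":0.5,"tx":0.9,"ty":0,"tz":0,"grip":-1},{"rx":0,"ry":0,"rz":0,"tx":0.9,"ty":-0.1,"tz":0,"grip":-1},{"rx":0,"ry":0,"rz":0,"tx":0.9,"ty":-0.1,"tz":0,"grip":-1},{"rx":0,"ry":0,"rz":0,"tx":0.9,"ty":-0.1,"tz":0,"grip":-1},{"rx":0,"ry":0,"rz":0,"tx":0.6,"ty":-0.1,"tz":0,"grip":-1},{"rx":0,"ry":0,"rz":0,"tx":0,"ty":0,"tz":0,"grip":-1}]'
python3 -c "
from h import *
go([.5335,.098,.307],92)
c=snap('wrist','w6');print(proj(c,[.5335,.098,.246]))"
```

```text
time_s: 11.38
ee_pos: [0.5311, 0.1028, 0.3767]
eef_rot: [-3.136, -0.006, 1.616]
force: [-0.5, -0.1, 0.6]
grip_width: 0.0941
t 11.38 pos [0.5311 0.1028 0.3767] rot(deg) [-179.69   -0.32   92.58] w 0.0941
tool shift units [-0.133  0.064  1.742] q [0.12 0.24 1.43 0.01 1.48 0.08] F [-0.47 -0.1   0.56]
rz units 0.15
(np.float64(325.2747433359319), np.float64(232.73006967870015))
```

View pics/w6.png

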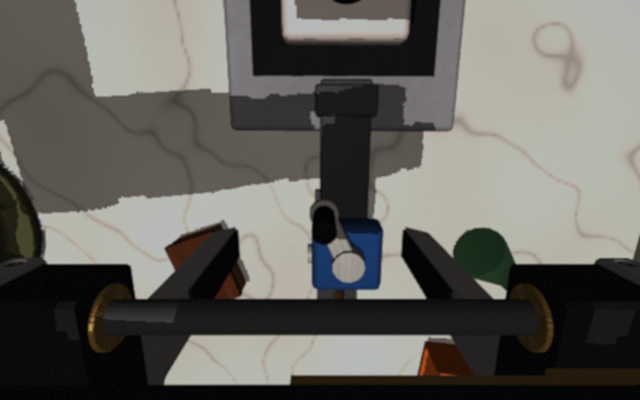

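Wrist view: the knob is between the jaws, top at about (325,232) as predicted, with the hub at (347,268). Descend and grip.

```bash
python3 -m pendant '[{"rx":0,"ry":0,"rz":0.1,"tx":-0.13,"ty":0.06,"tz":0,"grip":-1},{"rx":0,"ry":0,"rz":0,"tx":0,"ty":0,"tz":0.7,"grip":-0.5},{"rx":0,"ry":0,"rz":0,"tx":0,"ty":0,"tz":0.6,"grip":-0.5},{"rx":0,"ry":0,"rz":0,"tx":0,"ty":0,"tz":0.25,"grip":-0.5},{"rx":0,"ry":0,"rz":0,"tx":0,"ty":0,"tz":0,"grip":-0.5}]'
python3 -c "
from h import *
go([.5335,.098,.307],92)"
```

```text
time_s: 11.85
ee_pos: [0.5344, 0.0933, 0.3122]
eef_rot: [-3.137, -0.004, 1.607]
force: [0.1, -0.1, 0.3]
grip_width: 0.0718
t 11.85 pos [0.5344 0.0933 0.3122] rot(deg) [-179.72   -0.25   92.08] w 0.0718
tool shift units [ 0.117 -0.018  0.13 ] q [0.1  0.28 1.53 0.   1.34 0.07] F [ 0.12 -0.05  0.26]
rz units 0.02
```

```bash
python3 -m pendant '[{"rx":0,"ry":0,"rz":0,"tx":0.12,"ty":0,"tz":0.13,"grip":0.3},{"rx":0,"ry":0,"rz":0,"tx":0,"ty":0,"tz":0,"grip":0.8},{"rx":0,"ry":0,"rz":0,"tx":0,"ty":0,"tz":0,"grip":1},{"rx":0,"ry":0,"rz":0,"tx":0,"ty":0,"tz":0,"grip":1},{"rx":0,"ry":0,"rz":0,"tx":0,"ty":0,"tz":0,"grip":1},{"rx":0,"ry":0,"rz":0,"tx":0,"ty":0,"tz":0,"grip":1},{"rx":0,"ry":0,"rz":0,"tx":0,"ty":0,"tz":0,"grip":1},{"rx":0,"ry":0,"rz":0,"tx":0,"ty":0,"tz":0,"grip":1}]' 40
python3 -c "
from h import *
go([.5335,.098,.307],92);print(ctrl.get_obs()['moment'])"
```

```text
time_s: 12.52
ee_pos: [0.5355, 0.0968, 0.311]
eef_rot: [-3.141, -0.005, 1.605]
force: [-9.1, -0.0, 2.2]
grip_width: 0.0207
t 12.52 pos [0.5355 0.0968 0.311 ] rot(deg) [-179.97   -0.26   91.94] w 0.0207
tool shift units [ 0.031 -0.05   0.099] q [0.11 0.28 1.53 0.   1.33 0.08] F [-9.09 -0.04  2.17]
rz units -0.02
[ 0.01578803  1.75079961 -0.03238476]
```

```bash
python3 -m pendant '[{"rx":0,"ry":0,"rz":0,"tx":0,"ty":0,"tz":0,"grip":1},{"rx":0,"ry":0,"rz":0,"tx":0,"ty":0,"tz":0,"grip":1},{"rx":0,"ry":0,"rz":0,"tx":0,"ty":0,"tz":0,"grip":1}]' 40
python3 -c "
from h import *
go([.5335,.098,.307],92);c=snap('wrist','w7');snap('scene','s7')"
```

```text
time_s: 12.77
ee_pos: [0.535, 0.0969, 0.311]
eef_rot: [-3.139, -0.005, 1.605]
force: [-0.1, -0.6, -0.6]
grip_width: 0.0172
t 12.77 pos [0.535  0.0969 0.311 ] rot(deg) [-179.88   -0.26   91.95] w 0.0172
tool shift units [ 0.029 -0.036  0.101] q [0.11 0.28 1.53 0.   1.34 0.08] F [-0.11 -0.64 -0.59]
rz units -0.01
```

View pics/w7.png

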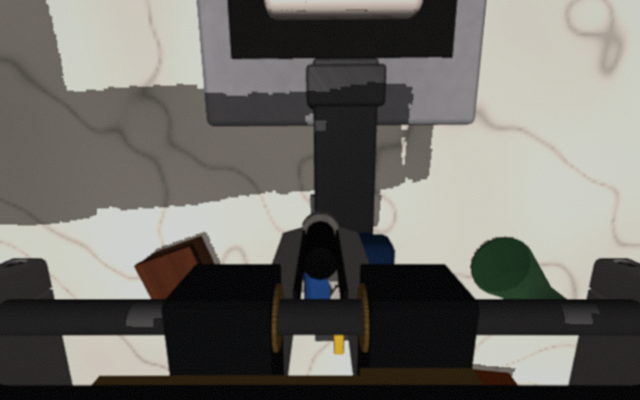

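View pics/s7.png

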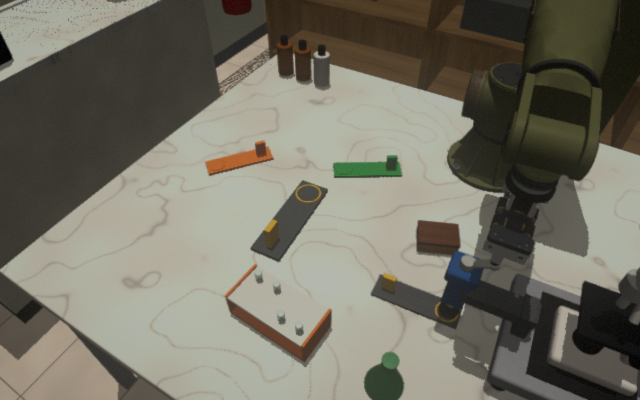

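Wrist view: the knob is held between the pads at (320,250), width 17 mm, and the arm is level. The pad is still under the foot. Plan the circle.

```bash
cat > circ.py <<'E'
import sys
from h import *
from scipy.spatial.transform import Rotation as R
C=np.array([float(sys.argv[1]),float(sys.argv[2])]); n=int(sys.argv[3]); st=float(sys.argv[4]); rad=.050
o=ctrl.get_obs(); p=o["ee_pos"][:2]; y=o["eef_rot"][2]; d=p-C; th=np.arctan2(d[1],d[0])
tang=np.array([np.sin(th),-np.cos(th)]); f=o["force"][:2]
print("t",round(o["time_s"],2),"p",o["ee_pos"].round(4),"rot",np.degrees(o["eef_rot"]).round(2),"ang",np.degrees(th).round(1),"r",np.hypot(*d).round(4),"F",o["force"].round(2),"Ftan",round(-f@tang,2),"Frad",round(f@d/np.hypot(*d),2),"w",round(o["grip_width"],4))
with open("log.txt","a") as F: F.write(f"{o['time_s']:.3f} {p[0]:.5f} {p[1]:.5f} {-f@tang:.3f}\n")
q=p
for i in range(n):
    th-=st; nq=C+rad*np.array([np.cos(th),np.sin(th)]); s=nq-q; q=nq
    print(i,"tx %.2f ty %.2f"%((s@[np.cos(y),np.sin(y)])/.04,(s@[np.sin(y),-np.cos(y)])/.04))
E
python3 circ.py .5555 .0515 6 0.15
```

```text
t 12.87 p [0.535  0.0969 0.311 ] rot [-179.87   -0.26   91.95] ang 114.3 r 0.0498 F [-0.98  0.13  0.18] Ftan 0.84 Frad 0.52 w 0.0175
0 tx 0.06 ty 0.18
1 tx 0.03 ty 0.18
2 tx 0.00 ty 0.19
3 tx -0.03 ty 0.19
4 tx -0.05 ty 0.18
5 tx -0.08 ty 0.17
```

```bash
python3 -m pendant '[{"rx":0,"ry":0,"rz":0,"tx":0.06,"ty":0.18,"tz":0,"grip":1},{"rx":0,"ry":0,"rz":0,"tx":0.03,"ty":0.18,"tz":0,"grip":1},{"rx":0,"ry":0,"rz":0,"tx":0,"ty":0.19,"tz":0,"grip":1},{"rx":0,"ry":0,"rz":0,"tx":-0.03,"ty":0.19,"tz":0,"grip":1}]' 50
python3 circ.py .5555 .0515 6 0.2
```

```text
time_s: 13.2
ee_pos: [0.5627, 0.1014, 0.3108]
eef_rot: [-3.131, -0.006, 1.606]
force: [-7.7, 2.2, 2.5]
grip_width: 0.017
t 13.2 p [0.5627 0.1014 0.3108] rot [-179.38   -0.34   92.  ] ang 81.8 r 0.0504 F [-7.73  2.23  2.54] Ftan 7.97 Frad 1.1 w 0.017
0 tx -0.08 ty 0.24
1 tx -0.11 ty 0.22
2 tx -0.16 ty 0.19
3 tx -0.19 ty 0.16
4 tx -0.22 ty 0.12
5 tx -0.24 ty 0.07
```

```bash
python3 -m pendant '[{"rx":-0.15,"ry":0,"rz":0,"tx":-0.08,"ty":0.24,"tz":0,"grip":1},{"rx":0,"ry":0,"rz":0,"tx":-0.11,"ty":0.22,"tz":0,"grip":1},{"rx":0,"ry":0,"rz":0,"tx":-0.16,"ty":0.19,"tz":0,"grip":1},{"rx":0,"ry":0,"rz":0,"tx":-0.19,"ty":0.16,"tz":0,"grip":1}]'
python3 circ.py .5555 .0515 6 0.2
```

```text
time_s: 13.53
ee_pos: [0.5955, 0.0835, 0.3107]
eef_rot: [-3.134, -0.01, 1.609]
force: [-6.4, 3.9, 1.9]
grip_width: 0.0173
t 13.53 p [0.5955 0.0835 0.3107] rot [-179.58   -0.57   92.19] ang 38.7 r 0.0513 F [-6.38  3.9   1.92] Ftan 7.03 Frad -2.55 w 0.0173
0 tx -0.23 ty 0.10
1 tx -0.24 ty 0.08
2 tx -0.25 ty 0.03
3 tx -0.25 ty -0.02
4 tx -0.24 ty -0.07
5 tx -0.22 ty -0.11
```

```bash
python3 -m pendant '[{"rx":0,"ry":-0.12,"rz":0,"tx":-0.23,"ty":0.11,"tz":0,"grip":1},{"rx":0,"ry":0,"rz":0,"tx":-0.24,"ty":0.08,"tz":0,"grip":1},{"rx":0,"ry":0,"rz":0,"tx":-0.25,"ty":0.03,"tz":0,"grip":1},{"rx":0,"ry":0,"rz":0,"tx":-0.25,"ty":-0.02,"tz":0,"grip":1}]'
python3 circ.py .5555 .0515 6 0.2
```

```text
time_s: 13.87
ee_pos: [0.6069, 0.0487, 0.3108]
eef_rot: [-3.137, -0.011, 1.613]
force: [1.1, 8.1, -0.8]
grip_width: 0.0173
t 13.87 p [0.6069 0.0487 0.3108] rot [-179.72   -0.62   92.43] ang -3.2 r 0.0515 F [ 1.12  8.06 -0.77] Ftan 8.11 Frad 0.67 w 0.0173
0 tx -0.24 ty -0.09
1 tx -0.23 ty -0.10
2 tx -0.21 ty -0.14
3 tx -0.17 ty -0.18
4 tx -0.14 ty -0.21
5 tx -0.09 ty -0.23
```

```bash
python3 -m pendant '[{"rx":0,"ry":-0.1,"rz":0,"tx":-0.24,"ty":-0.07,"tz":0,"grip":1},{"rx":0,"ry":0,"rz":0,"tx":-0.23,"ty":-0.1,"tz":0,"grip":1},{"rx":0,"ry":0,"rz":0,"tx":-0.21,"ty":-0.14,"tz":0,"grip":1},{"rx":0,"ry":0,"rz":0,"tx":-0.17,"ty":-0.18,"tz":0,"grip":1}]'
python3 circ.py .5562 .0515 6 0.2
```

```text
time_s: 14.2
ee_pos: [0.5912, 0.0157, 0.3111]
eef_rot: [3.137, -0.011, 1.616]
force: [6.1, 4.8, -3.3]
grip_width: 0.0172
t 14.2 p [0.5912 0.0157 0.3111] rot [179.76  -0.62  92.58] ang -45.6 r 0.0501 F [ 6.09  4.81 -3.26] Ftan 7.71 Frad 0.82 w 0.0172
0 tx -0.15 ty -0.20
1 tx -0.10 ty -0.23
2 tx -0.06 ty -0.24
3 tx -0.01 ty -0.25
4 tx 0.04 ty -0.25
5 tx 0.09 ty -0.23
```

```bash
python3 -m pendant '[{"rx":0.1,"ry":0,"rz":0,"tx":-0.15,"ty":-0.2,"tz":0,"grip":1},{"rx":0,"ry":0,"rz":0,"tx":-0.1,"ty":-0.23,"tz":0,"grip":1},{"rx":0,"ry":0,"rz":0,"tx":-0.06,"ty":-0.24,"tz":0,"grip":1},{"rx":0,"ry":0,"rz":0,"tx":-0.01,"ty":-0.25,"tz":0,"grip":1}]'
python3 circ.py .5562 .0515 6 0.2
```

```text
time_s: 14.53
ee_pos: [0.5572, 0.0009, 0.311]
eef_rot: [3.132, -0.013, 1.616]
force: [8.7, 1.2, -3.9]
grip_width: 0.0172
t 14.53 p [0.5572 0.0009 0.311 ] rot [179.48  -0.74  92.58] ang -88.9 r 0.0506 F [ 8.69  1.21 -3.88] Ftan 8.71 Frad -1.04 w 0.0172
0 tx 0.05 ty -0.25
1 tx 0.08 ty -0.24
2 tx 0.13 ty -0.22
3 tx 0.17 ty -0.19
4 tx 0.20 ty -0.15
5 tx 0.23 ty -0.11
```

```bash
python3 -m pendant '[{"rx":0.15,"ry":-0.15,"rz":0,"tx":0.05,"ty":-0.25,"tz":0,"grip":1},{"rx":0,"ry":0,"rz":0,"tx":0.08,"ty":-0.24,"tz":0,"grip":1},{"rx":0,"ry":0,"rz":0,"tx":0.13,"ty":-0.22,"tz":0,"grip":1},{"rx":0,"ry":0,"rz":0,"tx":0.17,"ty":-0.19,"tz":0,"grip":1}]'
python3 circ.py .5562 .0515 6 0.2
```

```text
time_s: 14.87
ee_pos: [0.5218, 0.0153, 0.3112]
eef_rot: [3.132, 0.0, 1.614]
force: [6.6, -5.9, -3.6]
grip_width: 0.0172
t 14.87 p [0.5218 0.0153 0.3112] rot [179.46   0.    92.46] ang -133.5 r 0.0499 F [ 6.59 -5.93 -3.62] Ftan 8.86 Frad -0.24 w 0.0172
0 tx 0.20 ty -0.16
1 tx 0.22 ty -0.11
2 tx 0.24 ty -0.07
3 tx 0.25 ty -0.02
4 tx 0.25 ty 0.03
5 tx 0.24 ty 0.08
```

```bash
python3 -m pendant '[{"rx":0.1,"ry":0,"rz":0,"tx":0.2,"ty":-0.16,"tz":0,"grip":1},{"rx":0,"ry":0,"rz":0,"tx":0.22,"ty":-0.11,"tz":0,"grip":1},{"rx":0,"ry":0,"rz":0,"tx":0.24,"ty":-0.07,"tz":0,"grip":1}]'
python3 circ.py .5562 .0515 6 0.2; python3 -c "
from h import *
snap('scene','s8')"
```

```text
time_s: 15.12
ee_pos: [0.5074, 0.0396, 0.311]
eef_rot: [3.134, 0.005, 1.612]
force: [2.6, -8.7, -2.3]
grip_width: 0.0172
t 15.12 p [0.5074 0.0396 0.311 ] rot [179.59   0.3   92.34] ang -166.3 r 0.0502 F [ 2.6  -8.68 -2.26] Ftan 9.05 Frad -0.46 w 0.0172
0 tx 0.25 ty -0.02
1 tx 0.25 ty 0.03
2 tx 0.24 ty 0.07
3 tx 0.22 ty 0.12
4 tx 0.19 ty 0.16
5 tx 0.15 ty 0.20
```

View pics/s8.png

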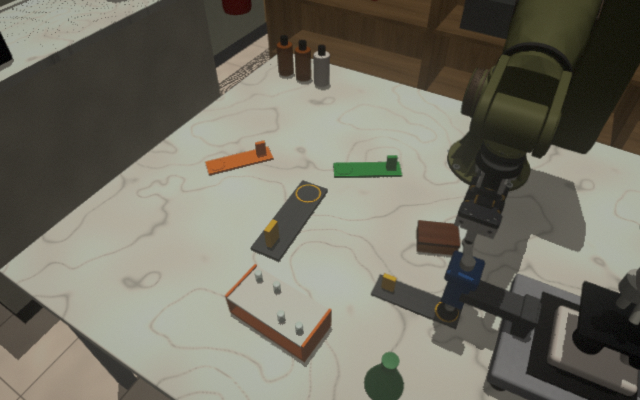

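Scene view: the pad is unmoved and the foot is low on the ring at (446,312). Continue in small steps.

```bash
python3 -m pendant '[{"rx":0.1,"ry":0,"rz":0,"tx":0.25,"ty":-0.02,"tz":0,"grip":1},{"rx":0,"ry":0,"rz":0,"tx":0.25,"ty":0.03,"tz":0,"grip":1}]'
python3 circ.py .5562 .0515 6 0.2
```

```text
time_s: 15.33
ee_pos: [0.5067, 0.059, 0.311]
eef_rot: [3.141, 0.009, 1.61]
force: [-5.2, -9.5, 0.8]
grip_width: 0.0171
t 15.33 p [0.5067 0.059  0.311 ] rot [179.99   0.54  92.27] ang 171.4 r 0.05 F [-5.24 -9.47  0.8 ] Ftan 10.15 Frad 3.76 w 0.0171
0 tx 0.24 ty 0.07
1 tx 0.22 ty 0.12
2 tx 0.19 ty 0.16
3 tx 0.16 ty 0.19
4 tx 0.12 ty 0.22
5 tx 0.07 ty 0.24
```

```bash
python3 -m pendant '[{"rx":0,"ry":0,"rz":0,"tx":0.24,"ty":0.07,"tz":0,"grip":1},{"rx":0,"ry":0,"rz":0,"tx":0.22,"ty":0.12,"tz":0,"grip":1}]'
python3 circ.py .5562 .0515 6 0.2
```

```text
time_s: 15.5
ee_pos: [0.5126, 0.0768, 0.3108]
eef_rot: [-3.137, 0.013, 1.609]
force: [-9.5, -7.4, 4.4]
grip_width: 0.0172
t 15.5 p [0.5126 0.0768 0.3108] rot [-179.74    0.76   92.21] ang 149.9 r 0.0505 F [-9.51 -7.38  4.42] Ftan 11.15 Frad 4.52 w 0.0172
0 tx 0.19 ty 0.16
1 tx 0.16 ty 0.19
2 tx 0.12 ty 0.22
3 tx 0.08 ty 0.24
4 tx 0.03 ty 0.25
5 tx -0.02 ty 0.25
```

```bash
python3 -m pendant '[{"rx":0,"ry":0,"rz":0,"tx":0.19,"ty":0.16,"tz":0,"grip":1},{"rx":0,"ry":0,"rz":0,"tx":0.16,"ty":0.19,"tz":0,"grip":1}]'
python3 circ.py .5562 .0515 3 0.1; cat log.txt
```

```text
time_s: 15.67
ee_pos: [0.5246, 0.0915, 0.3107]
eef_rot: [-3.13, 0.015, 1.609]
force: [-11.1, -4.4, 4.5]
grip_width: 0.0171
t 15.67 p [0.5246 0.0915 0.3107] rot [-179.35    0.87   92.2 ] ang 128.4 r 0.051 F [-11.08  -4.43   4.49] Ftan 11.44 Frad 3.4 w 0.0171
0 tx 0.05 ty 0.12
1 tx 0.06 ty 0.11
2 tx 0.05 ty 0.12
12.867 0.53501 0.09688 0.838
13.200 0.56270 0.10138 7.968
13.533 0.59553 0.08352 7.031
13.867 0.60690 0.04867 8.113
14.200 0.59123 0.01571 7.714
14.533 0.55720 0.00091 8.712
14.867 0.52179 0.01530 8.862
15.117 0.50740 0.03956 9.046
15.333 0.50673 0.05897 10.146
15.500 0.51255 0.07682 11.152
15.667 0.52455 0.09150 11.438
```

```bash
python3 -m pendant '[{"rx":-0.1,"ry":0.1,"rz":0,"tx":0.1,"ty":0.22,"tz":0,"grip":1}]'
python3 circ.py .5562 .0515 3 0.1
```

```text
time_s: 15.75
ee_pos: [0.5325, 0.0965, 0.3106]
eef_rot: [-3.133, 0.008, 1.61]
force: [-13.4, 0.5, 7.2]
grip_width: 0.017
t 15.75 p [0.5325 0.0965 0.3106] rot [-179.53    0.46   92.22] ang 117.8 r 0.0509 F [-13.41   0.46   7.17] Ftan 11.65 Frad 6.66 w 0.017
0 tx 0.03 ty 0.12
1 tx 0.04 ty 0.12
2 tx 0.02 ty 0.12
```

```bash
python3 -m pendant '[{"rx":0,"ry":0,"rz":0,"tx":0.03,"ty":0.13,"tz":0,"grip":1}]'
python3 circ.py .5562 .0515 3 0.1
```

```text
time_s: 15.83
ee_pos: [0.5372, 0.0986, 0.3106]
eef_rot: [-3.13, 0.007, 1.61]
force: [-14.3, 1.2, 6.8]
grip_width: 0.0177
t 15.83 p [0.5372 0.0986 0.3106] rot [-179.35    0.41   92.26] ang 112.0 r 0.0508 F [-14.31   1.19   6.77] Ftan 12.83 Frad 6.46 w 0.0177
0 tx 0.02 ty 0.13
1 tx 0.02 ty 0.12
2 tx 0.01 ty 0.12
```

Reading is 12.8 N against about 7.8 N free, with a slope estimate of about 4.7 N above free. Stop here: relax, open, and rise.

```bash
python3 -m pendant '[{"rx":0,"ry":0,"rz":0,"tx":0,"ty":0,"tz":0,"grip":1}]'
python3 circ.py .5562 .0515 0 0.1
python3 -m pendant '[{"rx":0,"ry":0,"rz":0,"tx":0,"ty":0,"tz":0,"grip":-0.4},{"rx":0,"ry":0,"rz":0,"tx":0,"ty":0,"tz":0,"grip":-0.4},{"rx":0,"ry":0,"rz":0,"tx":0,"ty":0,"tz":0,"grip":-0.4},{"rx":0,"ry":0,"rz":0,"tx":0,"ty":0,"tz":0,"grip":-0.4},{"rx":0,"ry":0,"rz":0,"tx":0,"ty":0,"tz":0,"grip":-0.4}]'
python3 circ.py .5562 .0515 0 0.1;python3 -c "
from h import *
snap('wrist','w9')"
```

```text
time_s: 15.92
ee_pos: [0.5373, 0.0989, 0.3107]
eef_rot: [-3.129, 0.007, 1.611]
force: [-1.1, -3.9, 1.4]
grip_width: 0.0175
t 15.92 p [0.5373 0.0989 0.3107] rot [-179.25    0.41   92.28] ang 111.7 r 0.051 F [-1.1  -3.94  1.36] Ftan 2.48 Frad -3.26 w 0.0175
time_s: 16.33
ee_pos: [0.5379, 0.099, 0.3108]
eef_rot: [-3.13, 0.007, 1.611]
force: [0.8, 0.2, -0.4]
grip_width: 0.0471
t 16.33 p [0.5379 0.099  0.3108] rot [-179.33    0.39   92.28] ang 111.1 r 0.0509 F [ 0.82  0.21 -0.42] Ftan -0.84 Frad -0.1 w 0.0471
```

View pics/w9.png

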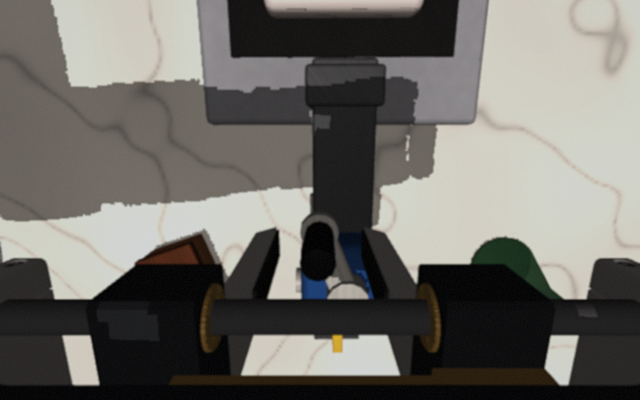

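Knob at (318,250) is free between the open jaws. Rise and take the final check.

```bash
python3 -m pendant '[{"rx":0,"ry":0,"rz":0,"tx":0,"ty":0,"tz":-0.6,"grip":-0.4},{"rx":0,"ry":0,"rz":0,"tx":0,"ty":0,"tz":-1,"grip":-0.4},{"rx":0,"ry":0,"rz":0,"tx":0,"ty":0,"tz":-1,"grip":-0.4},{"rx":0,"ry":0,"rz":0,"tx":0,"ty":-0.5,"tz":-0.5,"grip":-0.4},{"rx":0,"ry":0,"rz":0,"tx":0,"ty":0,"tz":0,"grip":-0.4},{"rx":0,"ry":0,"rz":0,"tx":0,"ty":0,"tz":0,"grip":-0.4}]'
python3 - <<'E'
from h import *
from scipy.optimize import least_squares
s=snap('scene','s10')
h=cv2.cvtColor(s["pixels"],cv2.COLOR_BGR2HSV); m=cv2.inRange(h,(15,80,40),(35,255,255))
P=np.array([onz(s,u,v,.008)[:2] for v,u in np.argwhere(m) if 430<=u<=465 and 298<=v<=326])
r=least_squares(lambda x:np.hypot(*(P-x[:2]).T)-.0245,[.555,.05],loss="soft_l1",f_scale=.002);print(len(P),r.x)
cv2.imwrite('pics/c10.png',cv2.resize(s["pixels"][230:400,340:540],None,fx=3.5,fy=3.5,interpolation=cv2.INTER_CUBIC))
a=load('s4')["pixels"].astype(int)
go([.5,.1,.4])
E
```

```text
time_s: 16.88
ee_pos: [0.5185, 0.0988, 0.4388]
eef_rot: [-3.127, 0.007, 1.61]
force: [-0.2, -0.2, -0.8]
grip_width: 0.0658
116 [0.5538839  0.05087305]
t 16.93 pos [0.5185 0.0988 0.4387] rot(deg) [-179.15    0.39   92.25] w 0.0657
tool shift units [ 0.056 -0.447  0.975] q [ 0.12  0.19  1.35 -0.01  1.62  0.08] F [-0.37 -0.05  1.43]
```

View pics/c10.png

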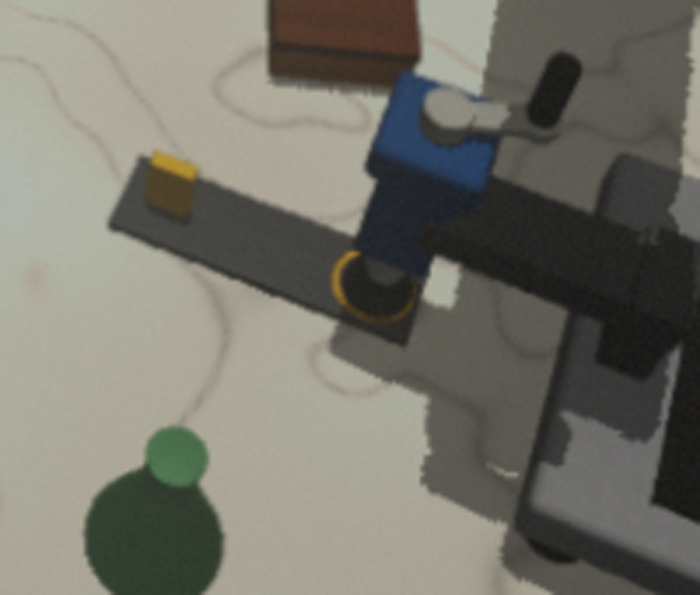

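View pics/s10.png

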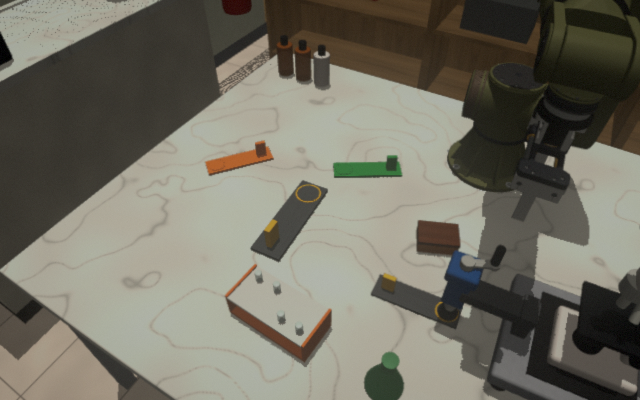

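Scene view: foot resting inside the ring at (446,312), the gripper clear above, and the flask, rack and box in place. Mark at (0.554,0.051). Handing in.

```bash
python3 -c "
from station import ctrl
print(ctrl.hand_in())"
```

```text
the job is handed in; nothing more can be done
None
```

I slid the small dark-grey pad by its tab until its mark was under the foot. I then cranked the jack about one turn clockwise, let go of the knob and handed the job in at about 17 s; hand-in reports no verdict.

- **Pad position:** the mark measured (0.554, 0.051) m and the jack axis about (0.555, 0.0515) m. In the last picture the foot looks about 3 mm off the ring's centre, against the 12 mm allowed. The pad lies flat and the foot sits on it.
- **Crank force:**
  - Running free, the push averaged about 7.9 N, with readings from 7.0 to 8.7 N.
  - The last four readings were 11.2, 11.4, 11.7 and 12.8 N. The last is about 5 N above free running; a line at the stated 2.4 N per radian through the earlier loaded readings puts it nearer 4.7 N.
  - Those readings scatter by about 0.7 N, and a sideways pull of up to 6.7 N on the knob near the end makes them less exact. My estimate is 4 to 5 N above free, clear of the 2.6 and 6.9 N limits.
- **Left alone:** the flask, rack and slide box look unmoved in the final picture. The gripper is open and clear of everything, and the force reading is near zero.

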